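# Unlock and take out the die of a clay extruder with a two-pin spanner

### The arm

A 6-joint arm with a two-finger parallel gripper is mounted at the origin on the work surface; the furniture and walls round the work are solid. World frame = base frame: x ahead of the robot, y to its left, z up, the work surface at z = 0. Lengths are in m, angles in rad, forces in N, time in s.
With the tool pointing down it reaches from about 0.25 to 0.725 m from the base axis. Payload 4 kg.
Tool frame: the origin (TCP) lies midway between the tips of the shut fingers; the grasp point (between the pads) lies 19 mm behind it; z points along the fingers, y is the direction in which the jaws open and shut (so a half turn about z gives the same grasp; the last joint's range is limited). The gripper opens to 85 mm and grips with 20 to 120 N. Pads are 22 mm wide; open, the fingers measure 114 mm over their backs; the gripper's body (76 mm by 85 mm) begins 54 mm behind the grasp point. The pads swing forward as they close: fully open they stand 13 mm farther back than shut.
Start: joints at [1.284, 0.241, 0.005, 1.335, 0, 1.571], TCP at [0.141, 0.48, 0.207] pointing down, gripper open.
Joint ranges: [-2.72, 2.72], [-1.05, 1.87], [-1.09, 1.28], [-1.99, 2.15], [-1.42, 1.44], [-3.14, 3.14]. Speed limits (rad/s): [2.79, 2.79, 3.14, 3.14, 3.14, 3.14].

### API

Orientations are given as a unit quaternion [w, x, y, z].
In Python, from cell import status, eyes, job gives the robot as it stands. The module is installed in compiled form; this text tells all that it offers.
- The arm moves only by the tool step_arm, never from a script. Its arguments are lists of equal length, an entry for each row: "delta_pos": the shift along the tool's x, y, z in mm, a list of three; "angular": the turn, a rotation vector about the tool's x, y, z in degrees, a list of three; "grip": the finger opening in mm, from 0 to 85.4. A call has exactly 5 rows; each row is the pose to reach, as a shift and turn from the pose commanded when the call began, along the tool's axes at that moment; what a row does not reach only later rows make up. A row lasts 1/10 s, in which the tool goes at most 50 mm and 8.59 degrees, less where a joint would pass 70% of its speed; a pose out of reach is approached as far as the arm can. A call with a gripper value outside its range is refused whole. The fingers move at their own pace and stop on an object; "newtons" is the grip in N (left out, the last holds). Time passes only in rows, so rows that repeat a pose let the fingers close, or fill a call up. It gives the time, the measured TCP pose, the force and the opening at its end, in the units of the state.
- status.get_obs(): the state, without advancing time (a new reading comes with each control period).
- eyes.capture(name): name is "scene" or "top" or "wrist"; returns the picture (480x640x3 uint8, red, green, blue); there is no depth.
- eyes.get_calibration(name): a dict with "mtx" (3x3 intrinsics, pixels), "view" (4x4, takes a point from world to camera coordinates); the wrist camera has in their place "T_tool_cam" (4x4, takes a point from camera to tool coordinates, whose origin is the TCP and whose axes are the flange's). Camera axes: x right, y up, looking along -z (the intrinsics and any distortion apply to the point x, -y, -z); pixel columns grow to the right and rows downward; lengths in m; the calibration is good to about 2 mm. A picture is of the moment at which its call begins: read the wrist's pose just before it. get_calibration takes no time and is no camera call.
- job.job_done(): hands the job in, once; it reports no verdict.
The state is a dict: "time_s": time; "qpos": joint angles; "joint_vel": joint speeds; "joint_torque": joint torques, N m; "position": TCP position; "eef_rot": TCP orientation; "ft_force": force on the tool from outside, world axes, zero at the start; "ft_torque": the same for the moment, N m; "width": finger opening in m.
Only numpy, scipy, OpenCV 4.12 (cv2) and the standard library are available. Lean on these libraries where they do the work, as an engineer would, in place of code of your own. Each camera call takes 0.05 s, during which the arm holds its last target.

### The job

The barrel of the clay extruder is tipped up so that its nozzle die can be taken out for cleaning. Pick up the forked pin spanner, push both of its pins fully into the two holes of the steel lock ring, turn the ring anticlockwise (looking at its face) to its stop, and lay the spanner back down flat on the bench, pins down, with the die still in the barrel. Then draw the brass die straight out by its square nozzle and stand it on the round wooden bat, nozzle up; leave the white cone stopper and the small clear box where they are.

Things in the scene. Friction and masses are not known exactly. Their poses are not given: they have to be found in the camera images.
- ring_face (a point): Centre of the outer face of the steel lock ring (96 mm outside, 60 mm inside, 10 mm thick) at the clay extruder's mouth. z = outward normal, the barrel's axis, leaning 30 degrees from vertical towards the robot. y = line of the two pin holes, at y = +39 and -39 mm; x = line of the spanner's handle when the pins are in: it fits with handle to +x (uphill) or to -x. Turns with the ring.
- lock_ring (a joint): Angle of the lock ring, rad: 0 = fully locked, grows anticlockwise looking at its face, hard stop at 1.22 = open. Starts between 0 and 0.2. Stiff (about 0.25 N m of friction) and stays where it is left. Open, its two inward lugs stand over the notches of the die; locked, they trap the die's flange.
- hole_a (a point): Lock ring's round pin hole on the +y side, 10 mm wide, right through: point on its axis 8 mm below the face, where a pin's tip comes when it is fully in. Same axes as ring_face.
- hole_b (a point): The same in the hole on the -y side.
- spanner_grip (a point): Middle of the wooden handle of the spanner, the place to hold it, 24 mm above the pin tips (above the bench as it lies). x along the handle towards the fork, z up, away from the pin tips. Handle straight, 20 mm wide (y) and 20 mm high, from 80 mm behind this point to 24 mm ahead. A bent tail 98 mm behind goes down to pin-tip level, so it lies level on tail and pins. 240 g.
- pin_a (a point): Tip of the spanner's pin on its +y side: 70 mm ahead of, 39 mm beside and 24 mm below spanner_grip; same axes. Pins point to -z, 6.4 mm thick, 8 mm long, round at the tip, then a 13 mm shoulder that stops on the ring's face. The fork is open between the pins, so that the die's nozzle stands free in it; its cross piece is 26 to 42 mm ahead of spanner_grip, its top 28 mm above the pin tips.
- pin_b (a point): Tip of the spanner's pin on its -y side, otherwise as pin_a.
- die_grip (a point): Point on the axis of the brass die's square nozzle, 30 mm above the flat underside of its flange. z = along the nozzle, outward. Nozzle 26 mm square, sides square to x and y, ends 10 mm beyond this point; seated, it stands out 20 mm from the ring's face. Flange 9 mm thick, 57 mm across its two lugs (on x). 160 g.
- die_seat (a point): Point fixed to the extruder where die_grip is while the die sits home in the barrel (1.5 mm of sideways play). With the ring open the die comes straight out along the barrel's axis and is clear after 35 mm.
- extruder: The clay extruder, fixed: painted foot 130 x 152 mm, yoke, aluminium barrel tipped up, its head 100 mm across below the ring. Origin on the bench under the yoke's pivot, z up; the barrel leans to -x; the centre of the ring's face is 42 mm to -x of the origin and 189 mm up.
- bat: Round plywood bat lying on the bench, 120 mm across, 12 mm thick, fixed. Origin at the centre of its underside.
- spanner: The spanner's origin: on the bench below spanner_grip, level with the pin tips. Same axes.
- die: The die's origin: centre of the flat underside of its flange, 30 mm below die_grip. Same axes.
- cone_stopper: Bystander: white plaster cone stopper standing upright, 20 mm across, 39 mm high; origin under its centre.
- parts_box: Bystander: small flat clear plastic box, 71 x 78 x 18 mm; origin under its centre.

How it is judged:
On the way, in this order (a step that is already met when the one before it is completed fails the run):
1. both pins of the spanner are in the two ring holes, the ring still locked (((distance between pin_a and hole_a below 0.005 m and distance between pin_b and hole_b below 0.005 m) or (distance between pin_a and hole_b below 0.005 m and distance between pin_b and hole_a below 0.005 m)) and value of joint lock_ring below 0.35 rad), for 0.2 s.
2. the ring has been turned to its open stop with both pins in its holes (((distance between pin_a and hole_a below 0.005 m and distance between pin_b and hole_b below 0.005 m) or (distance between pin_a and hole_b below 0.005 m and distance between pin_b and hole_a below 0.005 m)) and value of joint lock_ring above 1.12 rad), for 0.1 s.
3. the spanner lies flat on the bench, pins down, let go, the die still in the barrel, the ring open (angle between spanner's own z axis and vertical below 0.1 rad and height (world z) of spanner below 0.008 m and linear speed of spanner below 0.02 m/s and contact force between the fingers and spanner below 0.2 N and distance between die_grip and die_seat below 0.008 m and value of joint lock_ring above 1.1 rad), for 0.2 s.
4. the die has been drawn out of the barrel (distance between die_grip and die_seat above 0.06 m), for 0.1 s.
At the end, for the whole second after the job is handed in: The die stands nozzle up on the bat, its axis within 45 mm of the bat's centre; the ring is open (beyond 1.1 rad); the spanner lies flat on the bench, pins down (tilt below 0.1 rad); die and spanner are at rest (angle between each of spanner, die's own z axis and vertical below 0.1 rad and height (world z) of spanner below 0.008 m and linear speed of each of spanner, die below 0.02 m/s and contact force between the fingers and spanner below 0.2 N and value of joint lock_ring above 1.1 rad and horizontal distance between die and bat below 0.045 m and height (world z) of die between 0.008 and 0.016 m and contact force between the fingers and die below 0.2 N); the robot touches nothing.
It fails at once if the white cone stopper or the clear box is moved more than 20 mm (distance of any of cone_stopper, parts_box from where it was at the start of the episode above 0.02 m).
It also fails if it takes over 72 s, if anything falls off the work surface, if the arm or the gripper's body presses on something with over 40 N, if the wrist force passes 120 N, or if a joint passes its speed limit or range.

## Working session

There is one attempt and no reset: what is moved stays moved. The work goes in short steps, Python scripts to look and compute and a tool call to move; the robot and the scene stay as the last step left them, time stands still between calls to the robot, and variables do not carry over. Pictures are saved under pics/ and viewed, and the job is handed in when it is done.

Besides the shell and the picture viewer there is one more tool, called after ">>>" in YAML: its name, and indented under it one key for each argument. step_arm: Moves the arm, as the interface text tells. Its arguments: {"type":"object","properties":{"delta_pos":{"type":"array"},"angular":{"type":"array"},"grip":{"type":"array"},"newtons":{"type":"number"}},"required":["delta_pos","angular","grip"]}

```bash
mkdir -p pics; ls; python3 - <<'E'
from cell import status, eyes, job
import cv2
o=status.get_obs(); print(o)
for n in ["scene","top","wrist"]:
    im=eyes.capture(n); cv2.imwrite(f"pics/{n}0.png",im[:,:,::-1]); c=eyes.get_calibration(n); print(n,{k:(v.tolist() if hasattr(v,'tolist') else v) for k,v in c.items()})
E
```

```text
pics
{'time_s': 0.0, 'qpos': array([ 1.28401846e+00,  2.41406691e-01,  3.70905426e-03,  1.33517283e+00,
       -2.66764326e-05,  1.57081801e+00]), 'joint_vel': array([ 0.00057432, -0.00038108, -0.00046131,  0.00184541,  0.00063073,
       -0.00102192]), 'joint_torque': array([-2.73562564e-04, -3.72320688e+01,  2.52406132e+01,  1.69456744e-02,
       -2.94494771e-05, -1.58463397e-06]), 'position': array([0.14124796, 0.4789266 , 0.20631034]), 'eef_rot': array([-1.34982826e-04,  1.42908726e-01,  9.89735328e-01, -1.02833433e-03]), 'ft_force': array([ 0.07041028,  0.15451866, -0.26052765]), 'ft_torque': array([ 0.00190534, -0.02084353, -0.0581127 ]), 'width': 0.08528981854682754}
scene {'mtx': [[605.8691350505627, 0.0, 325.5083289686116], [0.0, 605.8691350505627, 232.68588104432956], [0.0, 0.0, 1.0]], 'view': [[0.8845222714170988, -0.46617715374193075, 0.01729776564207592, -0.34948085774576554], [0.3381363704528134, 0.6662412687794018, 0.664670118744788, -0.4097285167979725], [-0.3213785094621819, -0.5820665194840577, 0.7469366911268861, -0.8245870386100075], [0.0, 0.0, 0.0, 1.0]]}
top {'mtx': [[486.1371875382498, 0.0, 327.7588213840635], [0.0, 486.1371875382498, 243.32739157807927], [0.0, 0.0, 1.0]], 'view': [[0.026655499727097184, -0.999100468275479, 0.03298088273556693, 0.20180166665735158], [0.9991813989881294, 0.027632980584716915, 0.02954573235052625, -0.49749255590259683], [-0.030430515119251458, 0.032166328290980886, 0.9990191745276232, -1.030773424368749], [0.0, 0.0, 0.0, 1.0]]}
wrist {'mtx': [[358.097587862833, 0.0, 312.01896475575194], [0.0, 358.097587862833, 239.13358161290768], [0.0, 0.0, 1.0]], 'T_tool_cam': [[-0.00034154485571817356, 0.9482820170385127, 0.31742888890030324, 0.0807666908541716], [0.9999993909708709, -9.254129096622696e-06, 0.0011036177996487377, 0.0008049088828013806], [0.0010494784410074146, 0.3174290725118457, -0.9482814363464417, -0.16642855594992373], [0.0, 0.0, 0.0, 1.0]]}
```

View pics/scene0.png

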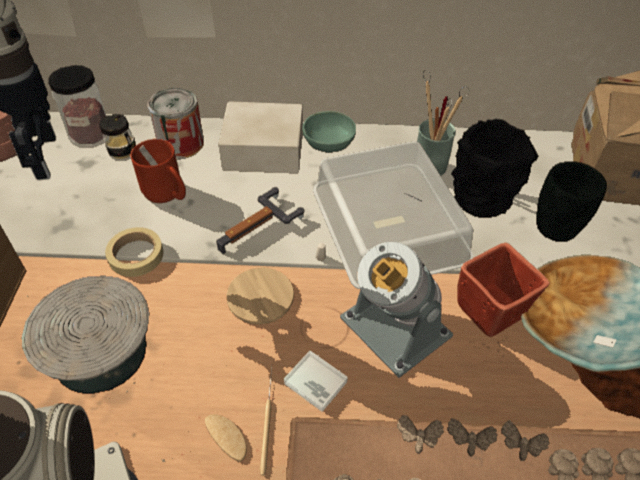

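View pics/top0.png

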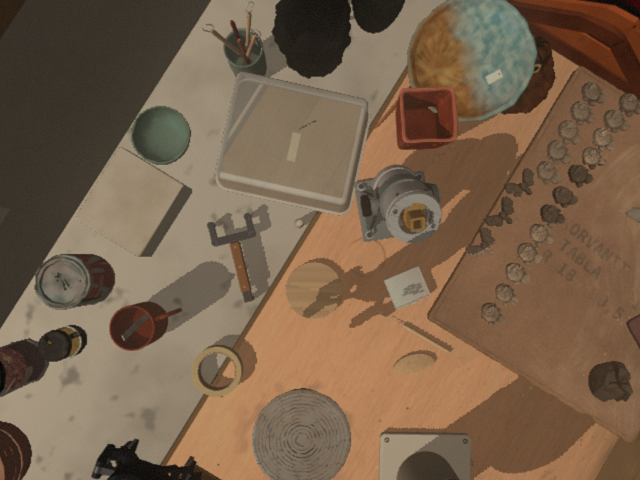

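View pics/wrist0.png

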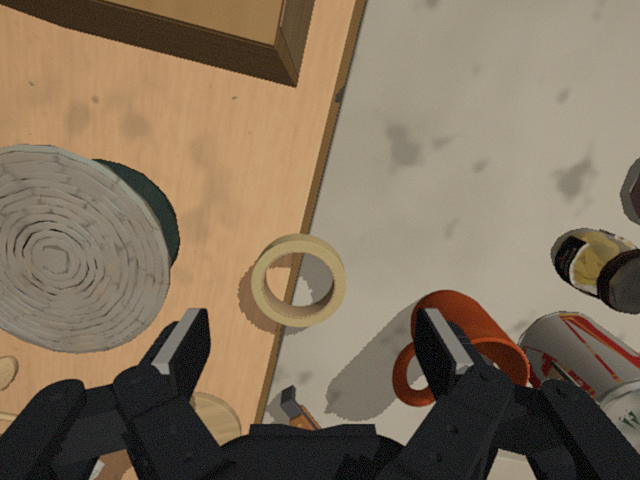

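```bash
cat > h.py <<'E'
import numpy as np, cv2
from scipy.spatial.transform import Rotation as R
from scipy.optimize import least_squares
from cell import status, eyes, job
def q2R(q): return R.from_quat([q[1],q[2],q[3],q[0]]).as_matrix()
def cam(n,obs=None):
    c=eyes.get_calibration(n); K=np.array(c['mtx'])
    if 'view' in c: V=np.array(c['view'])
    else:
        T=np.eye(4);T[:3,:3]=q2R(obs['eef_rot']);T[:3,3]=obs['position']
        V=np.linalg.inv(T@np.array(c['T_tool_cam']))
    return K,np.diag([1,-1,-1,1])@V
def proj(C,p):
    K,V=C; p=np.atleast_2d(p); q=(V[:3,:3]@p.T).T+V[:3,3]; u=(K@q.T).T; return u[:,:2]/u[:,2:]
def ray(C,uv):
    K,V=C; d=np.linalg.inv(K)@np.array([uv[0],uv[1],1.]); d=V[:3,:3].T@d; return -V[:3,:3].T@V[:3,3], d/np.linalg.norm(d)
def onz(C,uv,z):
    o,d=ray(C,uv); return o+d*(z-o[2])/d[2]
def tri(obs):
    A=np.zeros((3,3));b=np.zeros(3)
    for C,uv in obs:
        o,d=ray(C,uv);P=np.eye(3)-np.outer(d,d);A+=P;b+=P@o
    X=np.linalg.solve(A,b); return X,[float(np.linalg.norm(proj(C,X)[0]-uv)) for C,uv in obs]
def crop(src,dst,x0,y0,x1,y1,s):
    im=cv2.imread(src)[y0:y1,x0:x1]; cv2.imwrite(dst,cv2.resize(im,None,fx=s,fy=s,interpolation=cv2.INTER_CUBIC))
E
python3 - <<'E'
from h import *
crop('pics/scene0.png','pics/s_a.png',210,180,310,260,8)
crop('pics/scene0.png','pics/s_b.png',340,230,460,320,6)
crop('pics/top0.png','pics/t_a.png',200,200,280,310,5)
crop('pics/top0.png','pics/t_b.png',350,160,450,250,6)
E
```

```text
(no output)
```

View pics/s_a.png

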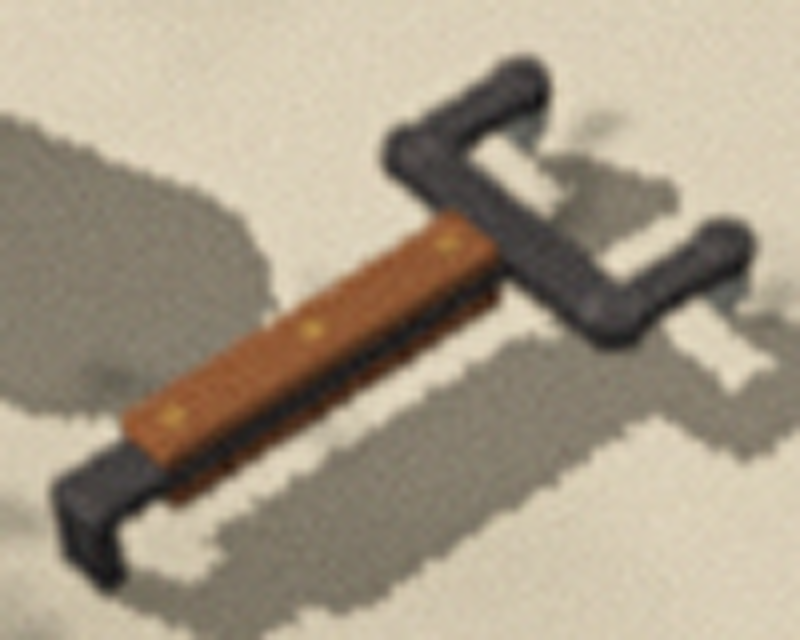

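View pics/s_b.png

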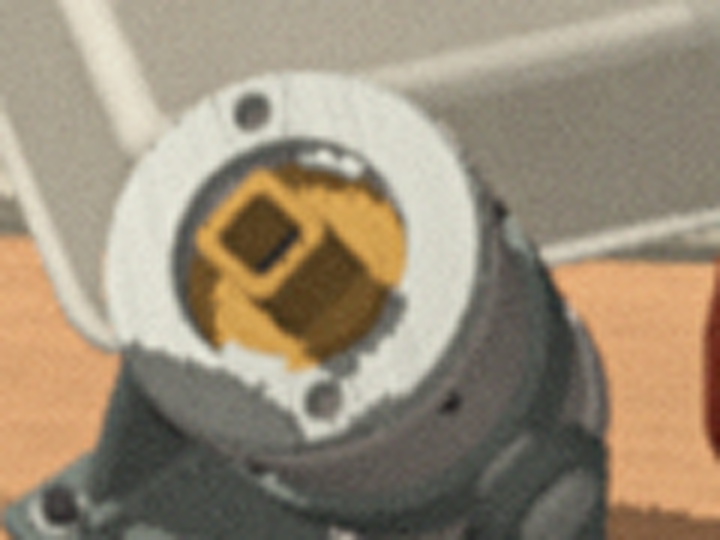

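View pics/t_a.png

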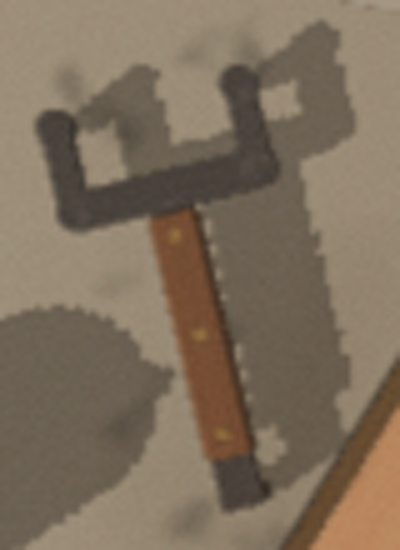

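View pics/t_b.png

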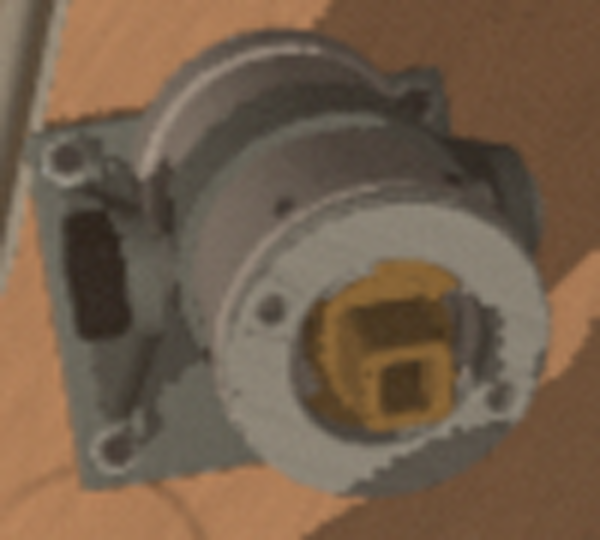

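```bash
python3 - <<'E'
from h import *
S=cam('scene');T=cam('top')
def s_a(x,y,x0,y0,s): return ((x+.5)/s-.5+x0,(y+.5)/s-.5+y0)
A=lambda x,y:s_a(x,y,210,180,8); B=lambda x,y:s_a(x,y,340,230,6)
TA=lambda x,y:s_a(x,y,200,200,5); TB=lambda x,y:s_a(x,y,350,160,6)
P={}
def go(n,a,b):
    X,e=tri([(S,a),(T,b)]); P[n]=X; print(n,np.round(X*1000,1),np.round(e,1))
go('rf',A(446,242),TA(175,236));go('rm',A(310,328),TA(199,334));go('rr',A(173,415),TA(223,435))
go('tipa',A(522,85),TA(55,125));go('tipb',A(728,245),TA(238,80))
go('h1',B(252,110),TB(273,310));go('h2',B(323,400),TB(499,397))
go('bat',(261,295),(314,288))
go('nozz',B(262,235),TB(402,385))
go('cone',(321,246),(300,225))
go('ringc',B(291,258),TB(385,347))
print(np.linalg.norm(P['h1']-P['h2']), (P['h1']+P['h2'])/2)
d=P['rf']-P['rr'];print(np.degrees(np.arctan2(d[1],d[0])))
E
```

```text
rf [477.3 408.2  32.2] [0.7 0.7]
rm [436.9 397.4  31.2] [0.9 0.8]
rr [396.3 385.9  31.5] [0.6 0.6]
tipa [522.  461.4  19.9] [0.8 0.8]
tipb [543.3 385.9  20.8] [0.7 0.6]
h1 [544.  106.4 198.7] [0.7 0.6]
h2 [522.3  34.5 177.4] [0.6 0.5]
bat [394.3 242.7   4. ] [1.2 1. ]
nozz [523.3  68.9 202.3] [0.5 0.4]
cone [528.1 274.   35.7] [0.6 0.5]
ringc [535.3  70.6 184.4] [0.9 0.7]
0.07804309968317866 [0.53316209 0.07043868 0.18804886]
15.345988222331204
```

```bash
cat >> h.py <<'E'
def plan(pos,Rt,obs=None,frac=None):
    o=obs or status.get_obs(); Rc=q2R(o['eef_rot'])
    d=Rc.T@(np.array(pos)-o['position'])*1000; w=np.degrees(R.from_matrix(Rc.T@Rt).as_rotvec())
    print('t',round(o['time_s'],2),'pos',np.round(o['position']*1000,1),'w',round(o['width']*1000,1),'F',np.round(o['ft_force'],1),'q',np.round(o['qpos'],2))
    print('  delta',np.round(d,1),'|',round(float(np.linalg.norm(d)),1),' ang',np.round(w,2),'|',round(float(np.linalg.norm(w)),1))
    return d,w
def frame(z,x):
    z=np.array(z,float);z/=np.linalg.norm(z);x=np.array(x,float);x-=z*(x@z);x/=np.linalg.norm(x)
    return np.stack([x,np.cross(z,x),z],1)
def yawdown(deg):
    a=np.radians(deg); return frame([0,0,-1],[np.cos(a),np.sin(a),0])
E
python3 - <<'E'
from h import *
plan([.464,.405,.12],yawdown(195.3))
E
```

```text
t 0.15 pos [141.3 479.1 206.5] w 85.6 F [ 0.1 -0.5  0.1] q [ 1.28  0.24  0.    1.34 -0.    1.57]
  delta [-330.5   20.4   86.5] | 342.2  ang [-9.000e-02 -3.000e-02 -3.173e+01] | 31.7
```

>>> step_arm:
  delta_pos:
    - [-40, 2, 0]
    - [-85, 5, 0]
    - [-130, 8, 0]
    - [-180, 11, 0]
    - [-225, 14, 10]
  angular:
    - [0, 0, -6]
    - [0, 0, -12]
    - [0, 0, -18]
    - [0, 0, -25]
    - [0, 0, -31.7]
  grip: [85, 85, 85, 85, 85]
  newtons: 60

```text
time_s: 0.65
position: [0.3637, 0.4293, 0.1982]
eef_rot: [0.001, -0.135, 0.991, 0.001]
ft_force: [0.4, 1.7, -0.2]
width: 0.0852
```

```bash
python3 - <<'E'
from h import *
plan([.464,.405,.12],yawdown(195.3))
E
```

```text
t 0.65 pos [363.7 429.3 198.2] w 85.2 F [ 0.4  1.7 -0.2] q [ 0.87  0.37  0.16  1.36 -0.    0.6 ]
  delta [-90.  -50.4  78.3] | 129.5  ang [0.09 0.13 0.24] | 0.3
```

>>> step_arm:
  delta_pos:
    - [-30, -17, 20]
    - [-60, -34, 45]
    - [-90, -50, 70]
    - [-90, -50, 78]
    - [-90, -50, 78]
  angular:
    - [0, 0, 0]
    - [0, 0, 0]
    - [0, 0, 0]
    - [0, 0, 0]
    - [0, 0, 0]
  grip: [85, 85, 85, 85, 85]

```text
time_s: 1.15
position: [0.4603, 0.4032, 0.1165]
eef_rot: [-0.002, -0.132, 0.991, -0.001]
ft_force: [-0.8, -0.2, -0.5]
width: 0.0846
```

```bash
python3 - <<'E'
from h import *
o=status.get_obs();np.save('o1.npy',o,allow_pickle=True)
im=eyes.capture('wrist');cv2.imwrite('pics/w1.png',im[:,:,::-1])
plan([.464,.405,.12],yawdown(195.3),o)
W=cam('wrist',o)
for n,p in dict(rf=[477.3,408.2,32.2],rm=[436.9,397.4,31.2],rr=[396.3,385.9,31.5],ta=[522,461.4,19.9],tb=[543.3,385.9,20.8]).items(): print(n,proj(W,np.array(p)/1000).round(1))
E
```

```text
t 1.15 pos [460.3 403.2 116.5] w 84.6 F [-0.8 -0.2 -0.5] q [0.72 0.52 0.17 1.23 0.   0.45]
  delta [-4.   0.8 -3.6] | 5.4  ang [-0.12 -0.3  -0.13] | 0.3
rf [[312.8 257.9]]
rm [[313.1 203. ]]
rr [[312.4 142.1]]
ta [[360.4 316.6]]
tb [[266.2 317.9]]
```

View pics/w1.png

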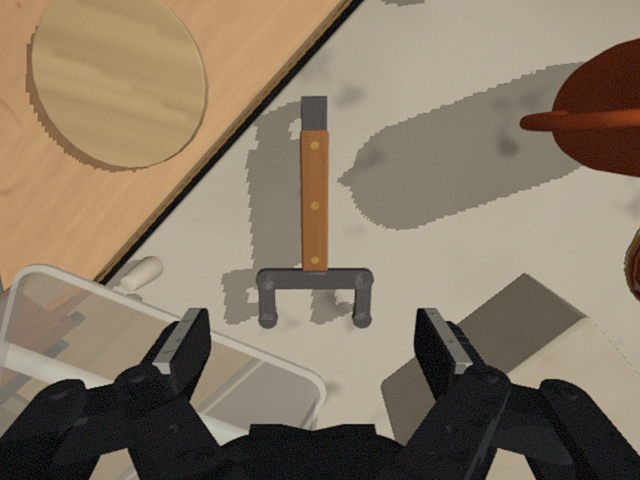

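```bash
python3 - <<'E'
from h import *
o=np.load('o1.npy',allow_pickle=True).item();W=cam('wrist',o)
for n,uv,z in [('rr',(314.5,145),.034),('rm',(314.5,205.5),.034),('rf',(315,260),.034),('ta',(361,321),.028),('tb',(268,321),.028)]: print(n,(onz(W,uv,z)*1000).round(1))
E
```

```text
rr [397.6 387.7  34. ]
rm [437.8 398.7  34. ]
rf [477.8 410.   34. ]
ta [521.5 460.7  28. ]
tb [541.3 387.9  28. ]
```

```bash
python3 - <<'E'
from h import *
plan([.4645,.406,.0075],yawdown(195.4))
E
```

```text
t 1.2 pos [460.3 404.3 118.2] w 85.1 F [-0.3 -0.  -0.7] q [0.72 0.51 0.17 1.23 0.   0.45]
  delta [ -4.8   0.7 110.7] | 110.8  ang [-0.05 -0.16 -0.15] | 0.2
```

>>> step_arm:
  delta_pos:
    - [-5, 1, 35]
    - [-5, 1, 70]
    - [-5, 1, 95]
    - [-5, 1, 105]
    - [-5, 1, 110]
  angular:
    - [0, 0, 0]
    - [0, 0, 0]
    - [0, 0, 0]
    - [0, 0, 0]
    - [0, 0, 0]
  grip: [60, 50, 45, 40, 40]

```text
time_s: 1.7
position: [0.4649, 0.4079, 0.0096]
eef_rot: [0.0, -0.134, 0.991, 0.0]
ft_force: [-0.4, -1.1, 0.7]
width: 0.0397
```

```bash
python3 - <<'E'
from h import *
plan([.4645,.406,.0075],yawdown(195.4))
E
```

```text
t 1.7 pos [464.9 407.9   9.6] w 39.7 F [-0.4 -1.1  0.7] q [0.72 0.62 0.04 1.   0.   0.45]
  delta [ 0.9 -1.7  2.1] | 2.8  ang [ 0.01  0.   -0.04] | 0.0
```

>>> step_arm:
  delta_pos:
    - [0, -1, 2]
    - [0, -1, 2]
    - [0, -1, 2]
    - [0, -1, 2]
    - [0, -1, 2]
  angular:
    - [0, 0, 0]
    - [0, 0, 0]
    - [0, 0, 0]
    - [0, 0, 0]
    - [0, 0, 0]
  grip: [40, 15, 15, 15, 15]
  newtons: 80

```text
time_s: 2.2
position: [0.4664, 0.4064, 0.0079]
eef_rot: [0.001, -0.133, 0.991, 0.0]
ft_force: [-0.4, 0.2, -0.3]
width: 0.0149
```

```bash
python3 - <<'E'
from h import *
plan([.4645,.406,.25],yawdown(195.4))
E
```

```text
t 2.2 pos [466.4 406.4   7.9] w 14.9 F [-0.4  0.2 -0.3] q [0.72 0.62 0.04 0.99 0.   0.45]
  delta [ 1.700e+00  2.000e-01 -2.421e+02] | 242.1  ang [ 0.03  0.06 -0.14] | 0.2
```

```bash
python3 - <<'E'
from h import *
im=eyes.capture('wrist');cv2.imwrite('pics/w2.png',im[:,:,::-1])
im=eyes.capture('scene');cv2.imwrite('pics/s2.png',im[:,:,::-1])
crop('pics/s2.png','pics/s2c.png',190,140,340,260,5)
print(status.get_obs()['width'])
E
```

```text
0.015066441467088163
```

View pics/w2.png

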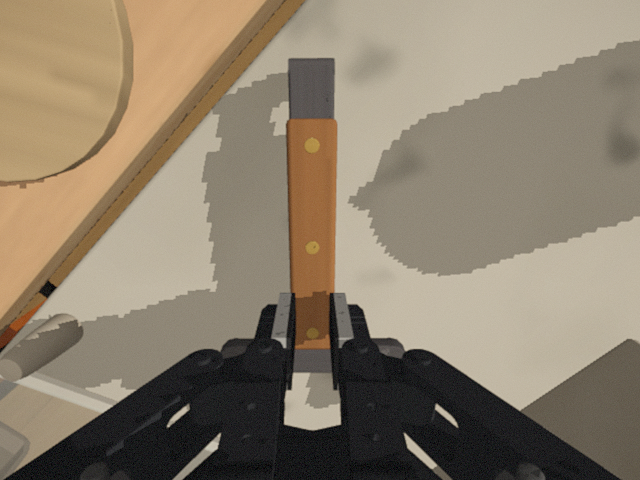

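View pics/s2c.png

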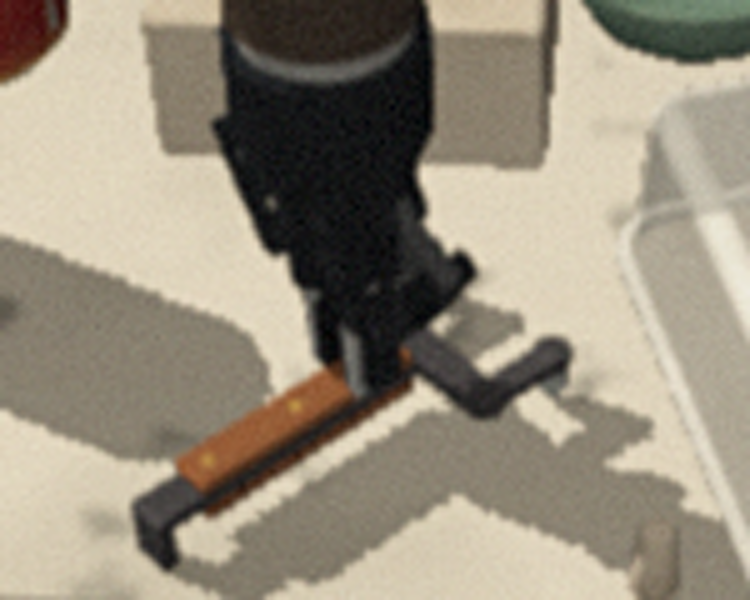

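>>> step_arm:
  delta_pos:
    - [0, 0, 0]
    - [0, 0, 0]
    - [0, 0, -10]
    - [0, 0, -30]
    - [0, 0, -60]
  angular:
    - [0, 0, 0]
    - [0, 0, 0]
    - [0, 0, 0]
    - [0, 0, 0]
    - [0, 0, 0]
  grip: [0, 0, 0, 0, 0]
  newtons: 90

```text
time_s: 2.8
position: [0.4647, 0.4049, 0.0663]
eef_rot: [-0.002, -0.133, 0.991, -0.001]
ft_force: [1.4, -0.4, 0.3]
width: 0.0005
```

```bash
python3 - <<'E'
from h import *
o=status.get_obs();plan([.4645,.406,.25],yawdown(195.4))
im=eyes.capture('wrist');cv2.imwrite('pics/w3.png',im[:,:,::-1])
im=eyes.capture('scene');cv2.imwrite('pics/s3.png',im[:,:,::-1])
crop('pics/s3.png','pics/s3c.png',190,140,340,260,5)
E
```

```text
t 2.8 pos [464.7 404.9  66.3] w 0.5 F [ 1.4 -0.4  0.3] q [0.72 0.56 0.11 1.13 0.   0.45]
  delta [   0.6    0.7 -183.7] | 183.7  ang [-0.11 -0.24 -0.14] | 0.3
```

View pics/w3.png

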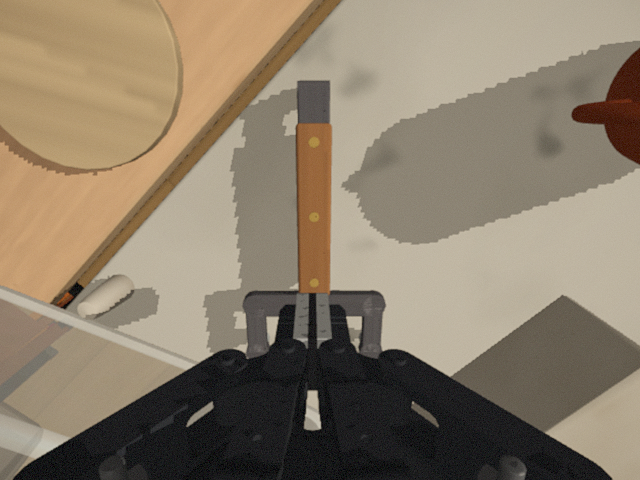

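View pics/s3c.png

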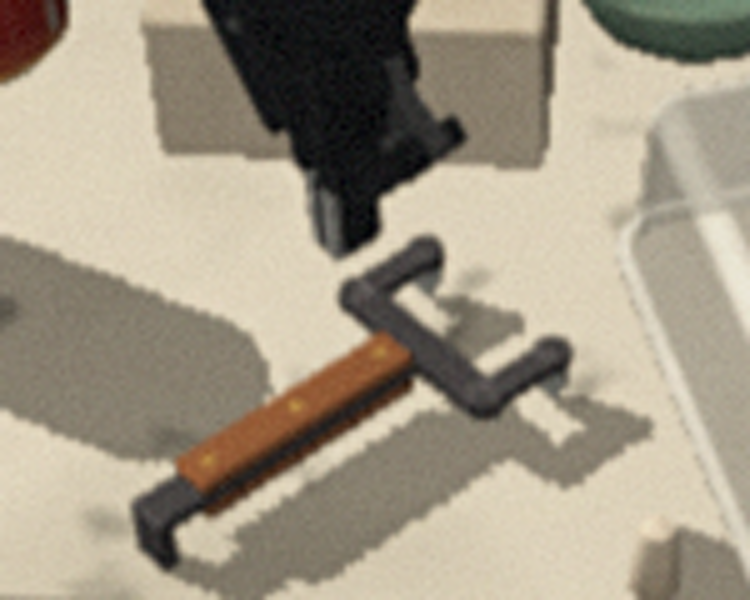

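```bash
python3 - <<'E'
from h import *
Tc=np.array(eyes.get_calibration('wrist')['T_tool_cam']);K=np.array(eyes.get_calibration('wrist')['mtx'])
V=np.diag([1,-1,-1,1])@np.linalg.inv(Tc)
for x in (0,.011,-.011):
  for z in (0,-.019,-.03): print(x,z,proj((K,V),[[x,0,z]]).round(0))
o=status.get_obs();W=cam('wrist',o)
for p in ([397.6,387.7,34],[437.8,398.7,34],[477.8,410,34]): print(proj(W,np.array(p)/1000).round(1))
S=cam('scene');print('tcp scene',proj(S,o['position']),'grasp',proj(S,o['position']+[0,0,.019]))
E
```

```text
0 0 [[312. 285.]]
0 -0.019 [[312. 303.]]
0 -0.03 [[312. 316.]]
0.011 0 [[312. 265.]]
0.011 -0.019 [[312. 282.]]
0.011 -0.03 [[312. 293.]]
-0.011 0 [[312. 304.]]
-0.011 -0.019 [[312. 324.]]
-0.011 -0.03 [[312. 338.]]
[[309.3 131.4]]
[[309.6 205.8]]
[[310.3 271.1]]
tcp scene [[260.62633872 196.60650147]] grasp [[259.99586376 189.47467764]]
```

```bash
python3 - <<'E'
from h import *
crop('pics/w2.png','pics/w2c.png',240,270,390,400,5)
crop('pics/w3.png','pics/w3c.png',240,270,390,400,5)
E
```

```text
(no output)
```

View pics/w2c.png

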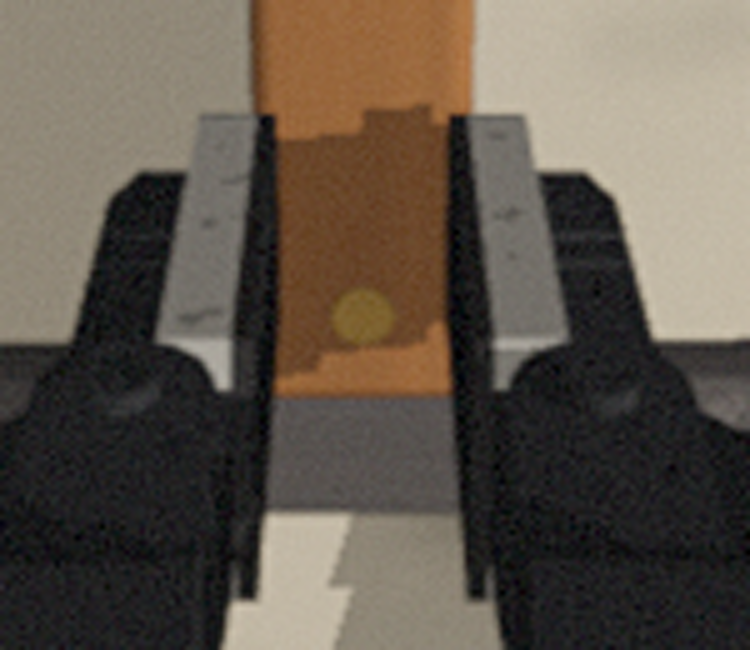

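View pics/w3c.png

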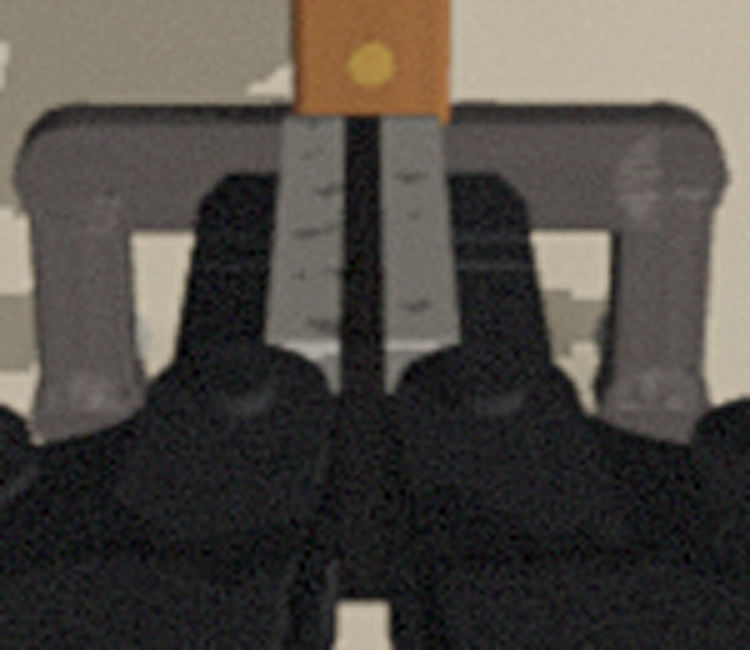

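```bash
python3 - <<'E'
from h import *
im=eyes.capture('top');cv2.imwrite('pics/t3.png',im[:,:,::-1])
crop('pics/s3.png','pics/s3d.png',230,160,290,210,12)
crop('pics/t3.png','pics/t3d.png',190,210,270,270,9)
o=status.get_obs();print(o['position'],o['eef_rot'])
E
```

```text
[0.46772123 0.40766869 0.07040578] [ 0.00247261 -0.13287105  0.99112885  0.00166471]
```

View pics/s3d.png

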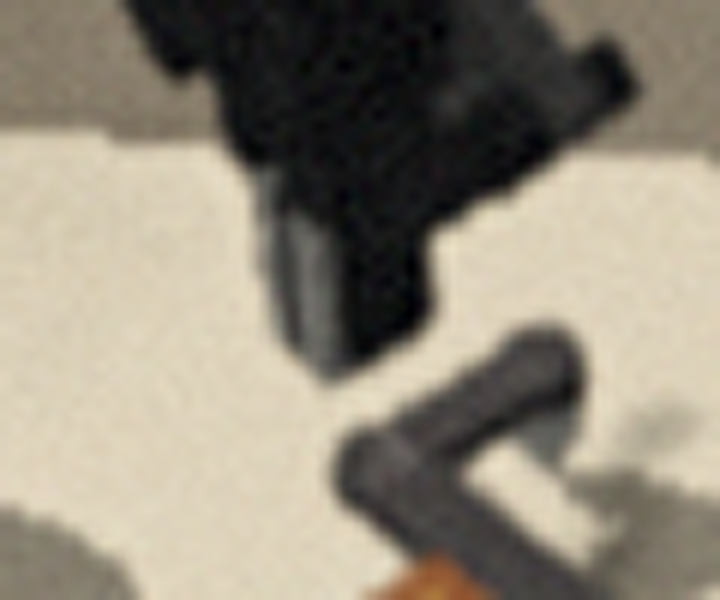

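View pics/t3d.png

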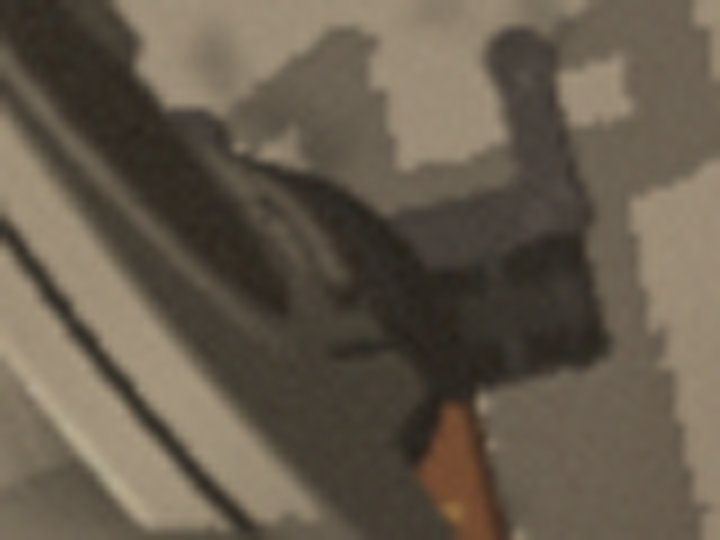

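```bash
python3 - <<'E'
from h import *
for i in range(4):
    o=status.get_obs();print(o['time_s'],(o['position']*1000).round(2),o['qpos'].round(4)); eyes.capture('top')
q=q2R(o['eef_rot'])
W=cam('wrist',o);S=cam('scene')
X,e=tri([(S,(257.3,191.2)),(W,(296.5,293))]);print(X*1000,e)
print(q.T@(X-o['position'])*1000)
E
```

```text
2.95 [467.72 407.67  70.41] [7.169e-01 5.567e-01 1.149e-01 1.123e+00 1.000e-04 4.503e-01]
3.0 [466.65 406.71  68.57] [0.7169 0.5583 0.1125 1.1225 0.     0.4504]
3.05 [465.85 406.02  67.32] [0.7169 0.5594 0.111  1.1224 0.     0.4504]
3.1 [465.42 405.64  66.52] [0.7169 0.5603 0.1102 1.1223 0.     0.4504]
[457.0196073  396.59243815 100.38273604] [1.1047376970096745, 5.031578274308595]
[ 10.53544242  -6.54321819 -33.83993448]
```

```bash
python3 - <<'E'
from h import *
for i in range(3):
    o=status.get_obs();print(o['time_s'],(o['position']*1000).round(2),o['width'])
    im=eyes.capture('wrist' if i!=1 else 'scene');cv2.imwrite(f'pics/m4_{i}.png',im[:,:,::-1]); np.save(f'm4_{i}.npy',o,allow_pickle=True)
crop('pics/m4_1.png','pics/m4_1c.png',230,160,290,210,12)
crop('pics/m4_2.png','pics/m4_2c.png',260,260,360,340,8)
o=status.get_obs();W=cam('wrist',o);S=cam('scene');M=q2R(o['eef_rot'])
for z in (0,-.019,-.025,-.03): print(z,proj(S,o['position']+M@[.011,-.008,z]),proj(W,o['position']+M@[.011,-.008,z]))
E
```

```text
3.15 [465.21 405.44  66.11] -1.9172253897451117e-05
3.2 [465.2  405.41  65.93] 0.00012635414984551375
3.25 [465.24 405.48  65.94] -6.535922248865755e-05
0 [[257.9973283  205.43625636]] [[296.03814869 265.32502038]]
-0.019 [[257.34028752 198.35635293]] [[294.23112327 281.56481227]]
-0.025 [[257.12938874 196.08382576]] [[293.57384489 287.47179284]]
-0.03 [[256.95236384 194.17630452]] [[292.98837628 292.73341686]]
```

View pics/m4_1c.png

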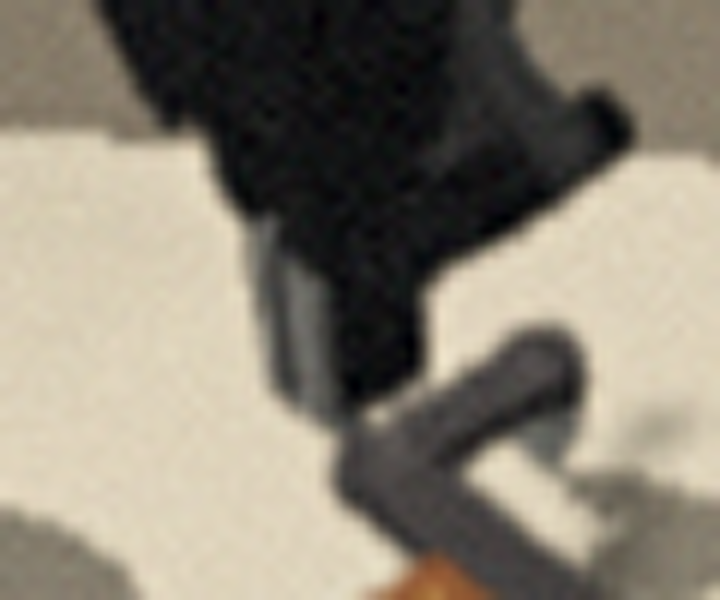

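View pics/m4_2c.png

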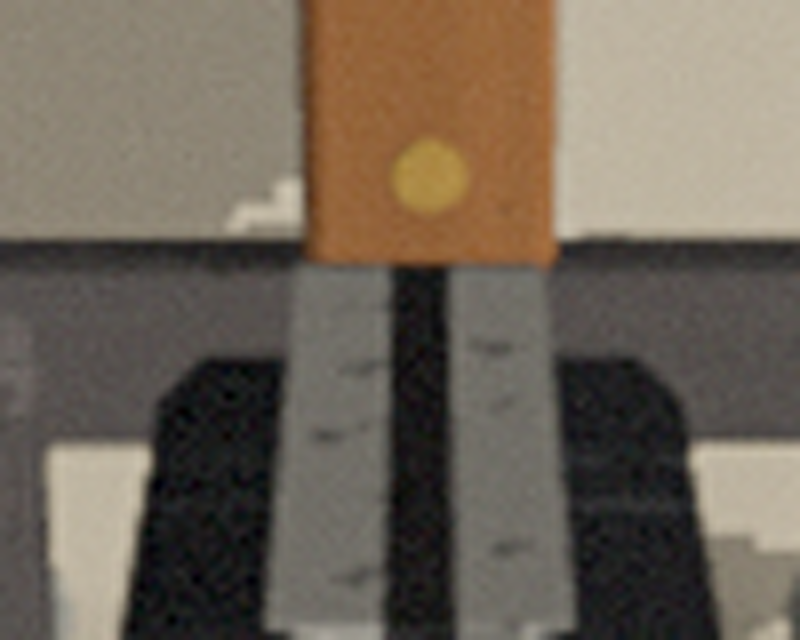

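```bash
python3 - <<'E'
from h import *
plan([.4645,.406,-.010],yawdown(195.4))
E
```

```text
t 3.3 pos [465.4 405.6  66. ] w 0.3 F [0.5 0.3 0.7] q [0.72 0.56 0.11 1.12 0.   0.45]
  delta [ 0.6  0.7 76. ] | 76.1  ang [-0.06 -0.12 -0.13] | 0.2
```

>>> step_arm:
  delta_pos:
    - [0, 0, 0]
    - [0, 0, 0]
    - [0, 0, 25]
    - [0, 0, 50]
    - [0, 0, 70]
  angular:
    - [0, 0, 0]
    - [0, 0, 0]
    - [0, 0, 0]
    - [0, 0, 0]
    - [0, 0, 0]
  grip: [45, 45, 45, 45, 45]

```text
time_s: 3.8
position: [0.4657, 0.4058, -0.004]
eef_rot: [-0.0, -0.133, 0.991, -0.0]
ft_force: [0.0, 0.0, -0.7]
width: 0.0448
```

```bash
python3 - <<'E'
from h import *
plan([.4645,.406,-.010],yawdown(195.4))
for i in range(2):
  im=eyes.capture('scene');cv2.imwrite('pics/s5.png',im[:,:,::-1])
im=eyes.capture('wrist');cv2.imwrite('pics/w5.png',im[:,:,::-1])
crop('pics/s5.png','pics/s5c.png',215,150,315,225,8)
plan([.4645,.406,-.010],yawdown(195.4))
E
```

```text
t 3.8 pos [465.7 405.8  -4. ] w 44.8 F [ 0.   0.  -0.7] q [ 0.72  0.63  0.03  0.97 -0.    0.45]
  delta [1.1 0.5 6. ] | 6.1  ang [-0.02 -0.04 -0.13] | 0.1
t 3.95 pos [464.8 405.   -4.4] w 44.9 F [-0.1 -0.5  0.7] q [ 0.72  0.63  0.03  0.97 -0.    0.45]
  delta [0.  1.  5.6] | 5.7  ang [-0.1  -0.21 -0.13] | 0.3
```

View pics/s5c.png

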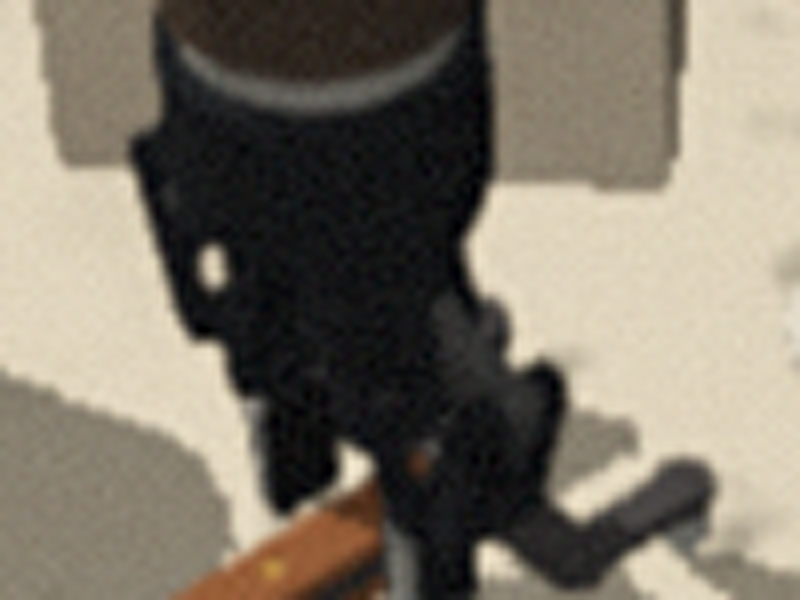

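View pics/w5.png

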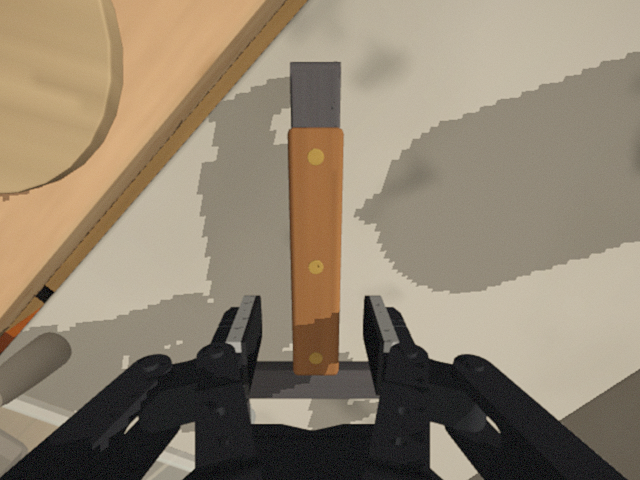

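>>> step_arm:
  delta_pos:
    - [0, 1, 8]
    - [0, 1, 15]
    - [0, 1, 15]
    - [0, 1, 15]
    - [0, 1, 15]
  angular:
    - [0, 0, 0]
    - [0, 0, 0]
    - [0, 0, 0]
    - [0, 0, 0]
    - [0, 0, 0]
  grip: [45, 45, 10, 10, 10]
  newtons: 80

```text
time_s: 4.45
position: [0.4659, 0.4073, -0.0174]
eef_rot: [0.0, -0.133, 0.991, 0.0]
ft_force: [-0.8, -0.1, -0.7]
width: 0.0184
```

```bash
python3 - <<'E'
from h import *
plan([.4645,.406,-.020],yawdown(195.4))
E
```

```text
t 4.45 pos [465.9 407.3 -17.4] w 18.4 F [-0.8 -0.1 -0.7] q [0.72 0.65 0.02 0.94 0.   0.45]
  delta [ 1.7 -0.9  2.6] | 3.3  ang [ 0.02  0.03 -0.13] | 0.1
```

>>> step_arm:
  delta_pos:
    - [0, 0, 0]
    - [0, 0, 0]
    - [0, 0, -15]
    - [0, 0, -35]
    - [0, 0, -60]
  angular:
    - [0, 0, 0]
    - [0, 0, 0]
    - [0, 0, 0]
    - [0, 0, 0]
    - [0, 0, 0]
  grip: [10, 10, 10, 10, 10]

```text
time_s: 4.95
position: [0.4647, 0.4061, 0.0413]
eef_rot: [-0.001, -0.133, 0.991, -0.001]
ft_force: [-0.4, -0.2, -1.6]
width: 0.0185
```

```bash
python3 - <<'E'
from h import *
plan([.4645,.406,-.020],yawdown(195.4))
im=eyes.capture('wrist');cv2.imwrite('pics/w6.png',im[:,:,::-1])
E
```

```text
t 4.95 pos [464.7 406.1  41.3] w 18.5 F [-0.4 -0.2 -1.6] q [ 0.72  0.58  0.08  1.07 -0.    0.45]
  delta [ 0.1  0.1 61.3] | 61.3  ang [-0.1  -0.18 -0.14] | 0.2
```

View pics/w6.png

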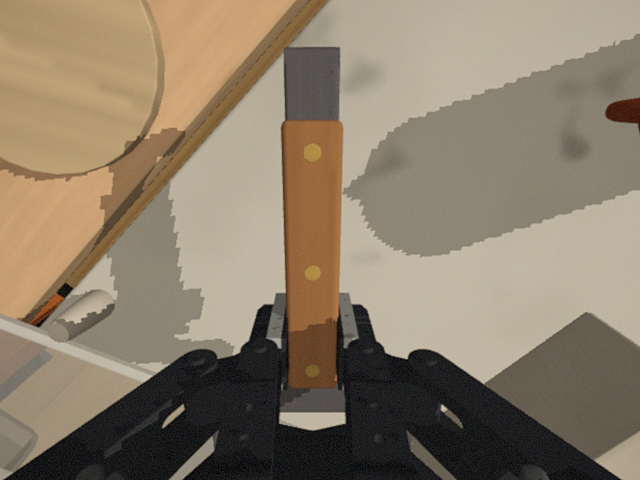

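```bash
python3 - <<'E'
from h import *
T=cam('top');S=cam('scene')
TB=lambda x,y:((x+.5)/6-.5+350,(y+.5)/6-.5+160)
for z in (0.008,.02):
  a,b,c=[onz(T,TB(*p),z) for p in ((115,448),(68,160),(415,100))]
  print(z,np.degrees(np.arctan2(*(b-a)[1::-1])),np.degrees(np.arctan2(*(b-c)[1::-1])),np.linalg.norm(b-a),np.linalg.norm(b-c),((a+c)/2*1000).round(1))
a,b=[onz(T,TB(*p),0.005) for p in ((80,490),(35,130))];print(np.degrees(np.arctan2(*(b-a)[1::-1])))
Tc=np.array(eyes.get_calibration('wrist')['T_tool_cam']);K=np.array(eyes.get_calibration('wrist')['mtx'])
C=(K,np.diag([1,-1,-1,1])@np.linalg.inv(Tc))
obs=np.array([[313,153],[313,272.5],[312.5,371]])
def f(p):
    return (np.array([proj(C,[p[0]-np.cos(p[2])*s-np.sin(p[2])*0, p[3], p[1]-np.sin(p[2])*s])[0] for s in (-.07,-.028,.014)])-obs).ravel()
r=least_squares(f,[0.0014,-.0514,0,0]);print(r.x*[1000,1000,57.3,1000],r.fun.round(1))
print(f([.0014,-.0514,0,0]).round(1))
E
```

```text
0.008 10.680968164997143 101.61601200342172 0.10376245723328967 0.1262457372266528 [577.1  76.4   8. ]
0.02 10.680968164997136 101.61601200342167 0.10255334603172711 0.12477463545149839 [575.8  78.4  20. ]
8.54998614789929
[  0.14036031 -48.32970418   1.241066     0.36151722] [-0.1 -0.  -0.2  0.   0.3 -0. ]
[-1.2 -2.9 -1.2  0.9 -0.6  2.1]
```

```bash
cat > g.py <<'E'
from h import *
psi=np.radians(11.3)
n=np.array([-.5*np.cos(psi),-.5*np.sin(psi),np.cos(np.pi/6)])
u=np.array([np.cos(np.pi/6)*np.cos(psi),np.cos(np.pi/6)*np.sin(psi),.5]); v=np.cross(n,u)
h1=np.array([544,106.4,198.7])/1000;h2=np.array([522.3,34.5,177.4])/1000
c=(h1+h2)/2
def ringax(a): # spanner axes when ring x at angle a from u
    x=np.cos(a)*u+np.sin(a)*v; y=np.cos(a)*v-np.sin(a)*u
    return np.stack([x,y,n],1)
yl=(h1-h2); a0=np.arctan2(-(yl@u),yl@v)
# tool->spanner: grip point in tool, axes x=-tx,y=ty,z=-tz
RS=np.diag([-1.,1,-1]); gS=np.array([.001,0,-.040])
def tool_for(Rsp,grip,RS=RS,gS=gS):
    Rt=Rsp@RS.T
    return grip-Rt@gS, Rt
def tool_ins(a,h,center=None,**k): # h pin-tip height above full depth; handle to -x
    cc=c if center is None else center
    Rsp=ringax(a); tipmid=cc+n*(h-.008)
    return tool_for(Rsp,tipmid+Rsp@np.array([-.070,0,.024]),**k)
E
python3 - <<'E'
from g import *
print(np.degrees(a0),yl@n*1000)
p,Rt=tool_ins(a0,.05);print(p*1000,Rt.round(2));plan(p,Rt)
E
```

```text
-31.924854252642554 0.7624081698592424
[463.51832587  93.74517953 181.28504848] [[-0.82  0.28  0.49]
 [ 0.37  0.92  0.1 ]
 [-0.42  0.26 -0.87]]
t 5.0 pos [467.5 408.5  46.9] w 18.2 F [0.2 1.6 1.4] q [ 0.72  0.58  0.09  1.07 -0.    0.45]
  delta [  86.  -302.3 -135.4] | 342.2  ang [ -7.16 -29.35  35.03] | 46.3
```

>>> step_arm:
  delta_pos:
    - [0, 0, -40]
    - [5, -20, -80]
    - [15, -55, -120]
    - [25, -95, -150]
    - [35, -140, -170]
  angular:
    - [0, 0, 0]
    - [0, 0, 0]
    - [-1, -4.4, 5.2]
    - [-2.1, -8.8, 10.5]
    - [-3.3, -13.5, 16]
  grip: [10, 10, 10, 10, 10]

```text
time_s: 5.5
position: [0.4699, 0.2672, 0.2122]
eef_rot: [0.115, 0.008, 0.992, 0.045]
ft_force: [1.0, -0.2, -2.0]
width: 0.0182
```

```bash
python3 - <<'E'
from g import *
p,Rt=tool_ins(a0,.05);plan(p,Rt)
E
```

```text
t 5.5 pos [469.9 267.2 212.2] w 18.2 F [ 1.  -0.2 -2. ] q [ 0.54  0.12 -0.17  1.04 -0.04  0.55]
  delta [   8.5 -175.6   13.2] | 176.3  ang [ -3.87 -15.72  18.9 ] | 24.9
```

>>> step_arm:
  delta_pos:
    - [2, -45, -5]
    - [4, -95, -5]
    - [6, -140, 0]
    - [8, -170, 10]
    - [8.5, -175, 13]
  angular:
    - [-1.2, -5, 6]
    - [-2.4, -10, 12]
    - [-3.6, -15, 18]
    - [-3.9, -15.7, 18.9]
    - [-3.9, -15.7, 18.9]
  grip: [10, 10, 10, 10, 10]

```text
time_s: 6.0
position: [0.4586, 0.091, 0.1766]
eef_rot: [0.236, 0.174, 0.952, 0.092]
ft_force: [0.3, -0.1, -1.9]
width: 0.0186
```

```bash
python3 - <<'E'
from g import *
p,Rt=tool_ins(a0,.05);plan(p,Rt)
for i in range(4): eyes.capture('wrist')
o=status.get_obs();np.save('o7.npy',o,allow_pickle=True)
for n_ in ('wrist','scene','top'):
  im=eyes.capture(n_);cv2.imwrite(f'pics/{n_}7.png',im[:,:,::-1])
plan(p,Rt)
crop('pics/scene7.png','pics/s7c.png',310,200,470,320,5)
crop('pics/top7.png','pics/t7c.png',340,140,480,250,5)
E
```

```text
t 6.0 pos [458.6  91.  176.6] w 18.6 F [ 0.3 -0.1 -1.9] q [ 0.2  -0.19 -0.67  0.58 -0.    0.56]
  delta [-5.   5.1 -1.5] | 7.3  ang [-0.49 -0.51 -0.03] | 0.7
t 6.35 pos [463.6  95.8 180.8] w 18.4 F [-0.1 -0.7 -1.5] q [ 0.21 -0.18 -0.66  0.58 -0.    0.56]
  delta [-0.9 -1.8 -0.6] | 2.1  ang [-0.11 -0.32  0.28] | 0.4
```

View pics/wrist7.png

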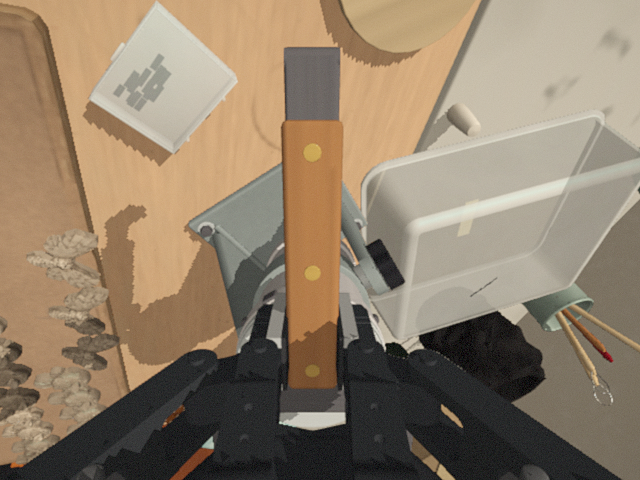

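View pics/s7c.png

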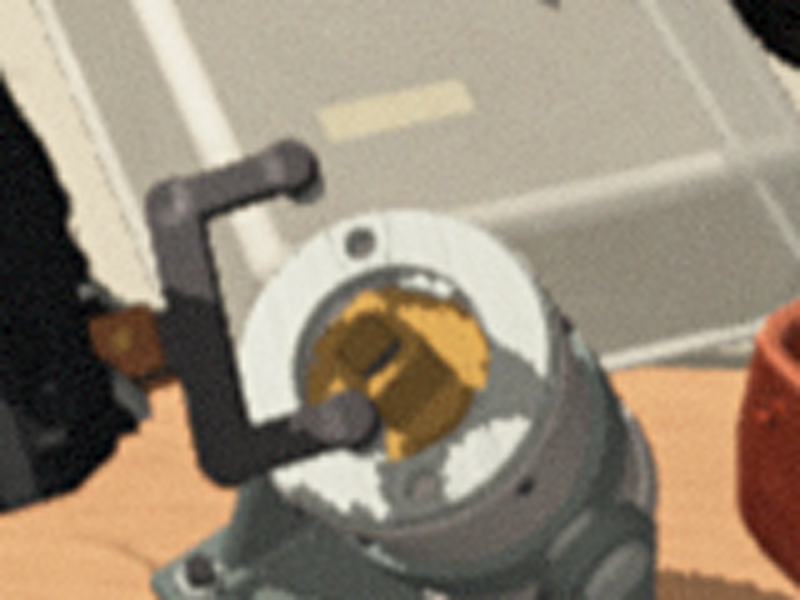

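View pics/t7c.png

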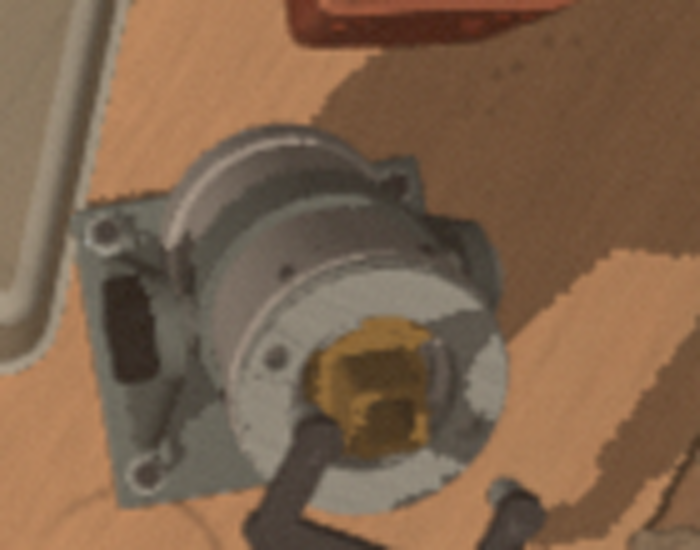

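```bash
python3 - <<'E'
from h import *
crop('pics/scene7.png','pics/s7d.png',335,220,405,300,10)
crop('pics/top7.png','pics/t7d.png',385,200,455,255,11)
E
```

```text
(no output)
```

View pics/s7d.png

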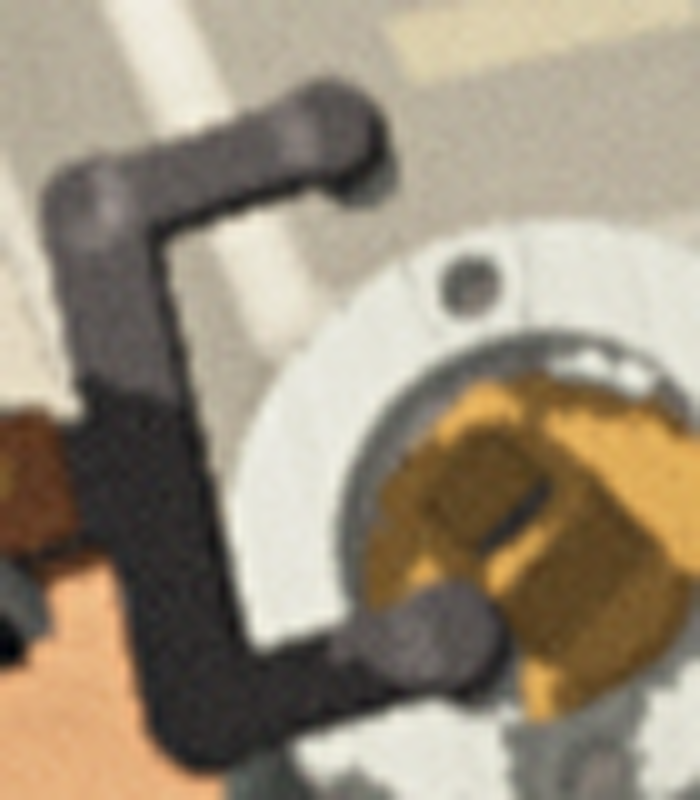

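View pics/t7d.png

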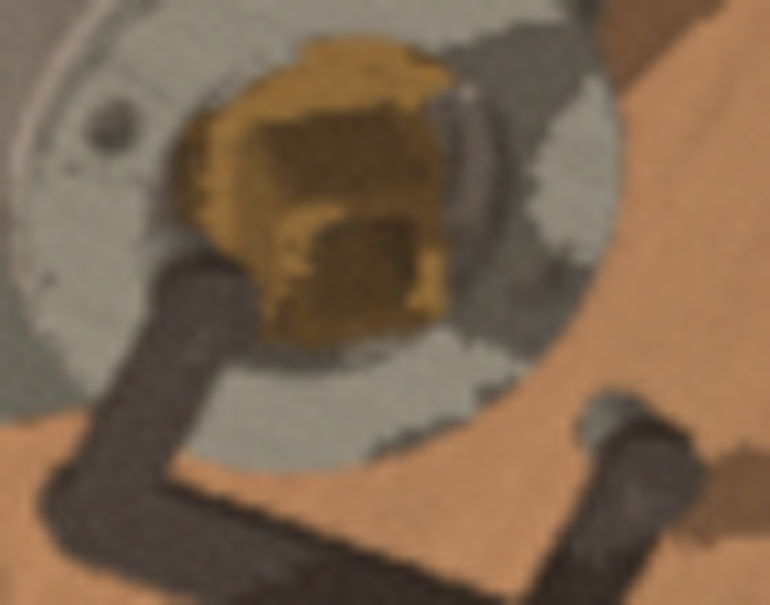

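```bash
python3 - <<'E'
from g import *
S=cam('scene');T=cam('top')
sd=lambda x,y:((x+.5)/10-.5+335,(y+.5)/10-.5+220); td=lambda x,y:((x+.5)/11-.5+385,(y+.5)/11-.5+200)
A,e1=tri([(S,sd(333,130)),(T,td(208,303))]);B,e2=tri([(S,sd(450,632)),(T,td(650,467))])
print(A*1000,e1,B*1000,e2,np.linalg.norm(A-B))
H1,e3=tri([(S,sd(469,284)),(T,td(112,128))]);print('h1',H1*1000,e3)
o=np.load('o7.npy',allow_pickle=True).item()
for oo in (o,status.get_obs()):
  Rt=q2R(oo['eef_rot']);Rsp=Rt@RS;g=oo['position']+Rt@gS
  for nm,y,X in (('a',.039,A),('b',-.039,B)):
    P=g+Rsp@np.array([.07,y,-.003]); print(nm,P*1000,'obs-pred in tool',(Rt.T@(X-P)*1000).round(1))
M=(A+B)/2; yl2=A-B
print('line in ring: a=',np.degrees(np.arctan2(-(yl2@u),yl2@v)),'n-comp',yl2@n*1000,'mid rel c (u,v,n)',((M-c)@np.stack([u,v,n],1)*1000).round(1), 'hole axis rel h1', ((A-h1)@np.stack([u,v,n],1)*1000).round(1),((B-h2)@np.stack([u,v,n],1)*1000).round(1))
E
```

```text
[512.89367338 101.62375036 254.13877705] [0.8462015980813989, 0.7408352445960786] [491.13110967  30.04216927 234.13477063] [1.027262166582888, 0.8415424683255469] 0.0774447687311954
h1 [544.1427853  106.88769834 198.02909809] [0.7023395665549073, 0.6108331658713692]
a [513.80598498 102.04362984 252.28708128] obs-pred in tool [-0.2 -0.2 -2.1]
b [491.89924941  30.0058172  231.92416186] obs-pred in tool [-0.3  0.4 -2.3]
a [513.71976402 102.67041288 252.18988851] obs-pred in tool [-0.5 -0.7 -2.2]
b [491.90888827  30.59606114 231.85338142] obs-pred in tool [-0.5 -0.1 -2.4]
line in ring: a= -31.644346151037436 n-comp -0.3594341611200244 mid rel c (u,v,n) [ 0.8  1.6 64.3] hole axis rel h1 [ 0.5  1.4 63.7] [ 1.1  1.7 64.9]
```

```bash
sed -i 's/gS=np.array(\[.001,0,-.040\])/gS=np.array([.0007,0,-.042])/' g.py; python3 - <<'E'
from g import *
p,Rt=tool_ins(a0,.012);plan(p,Rt)
E
```

```text
t 6.35 pos [463.6  95.8 180.8] w 18.4 F [-0.1 -0.7 -1.5] q [ 0.21 -0.18 -0.66  0.58 -0.    0.56]
  delta [-0.8 -1.7 39.4] | 39.4  ang [-0.11 -0.32  0.28] | 0.4
```

>>> step_arm:
  delta_pos:
    - [-0.8, -1.7, 12]
    - [-0.8, -1.7, 25]
    - [-0.8, -1.7, 34]
    - [-0.8, -1.7, 37]
    - [-0.8, -1.7, 38]
  angular:
    - [0, 0, 0]
    - [0, 0, 0]
    - [0, 0, 0]
    - [0, 0, 0]
    - [0, 0, 0]
  grip: [10, 10, 10, 10, 10]

```text
time_s: 6.85
position: [0.4812, 0.0968, 0.1465]
eef_rot: [0.237, 0.171, 0.952, 0.094]
ft_force: [0.3, -0.5, -1.2]
width: 0.0185
```

```bash
python3 - <<'E'
from g import *
p,Rt=tool_ins(a0,.012);plan(p,Rt)
for i in range(3): eyes.capture('wrist')
for n_ in ('scene','top'):
  im=eyes.capture(n_);cv2.imwrite(f'pics/{n_}8.png',im[:,:,::-1])
plan(p,Rt)
o=status.get_obs();np.save('o8.npy',o,allow_pickle=True)
crop('pics/scene8.png','pics/s8.png',345,235,425,310,10)
crop('pics/top8.png','pics/t8.png',380,190,450,250,10)
E
```

```text
t 6.85 pos [481.2  96.8 146.5] w 18.5 F [ 0.3 -0.5 -1.2] q [ 0.2  -0.1  -0.69  0.46  0.    0.55]
  delta [-1.1  1.4  0.9] | 2.0  ang [-0.2  -0.4   0.23] | 0.5
t 7.1 pos [481.4  96.4 147.4] w 18.5 F [ 0.7  0.3 -1.8] q [ 0.2  -0.1  -0.69  0.46  0.    0.55]
  delta [-0.3  1.5  1.7] | 2.2  ang [-0.16 -0.3   0.19] | 0.4
```

View pics/s8.png

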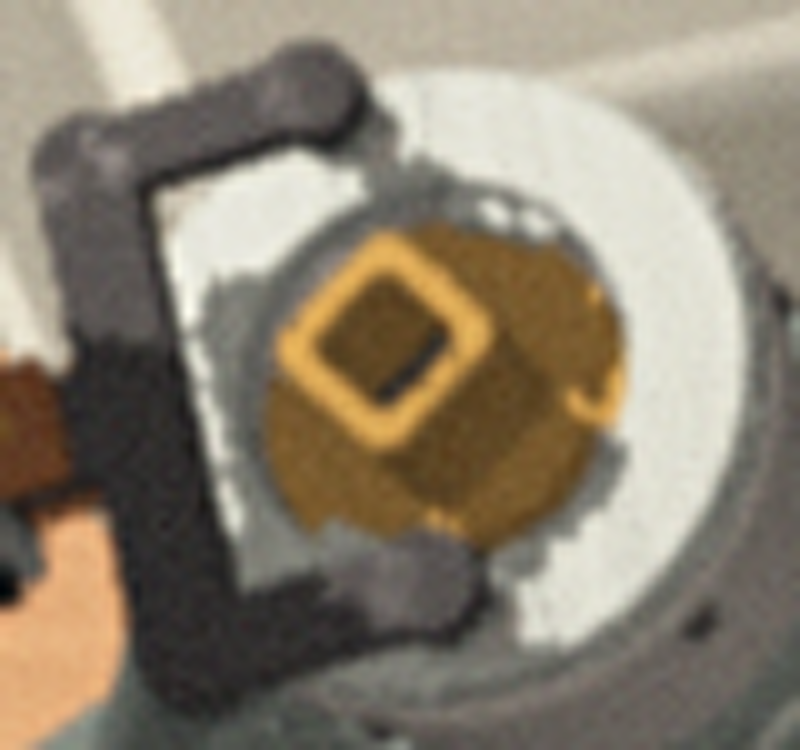

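View pics/t8.png

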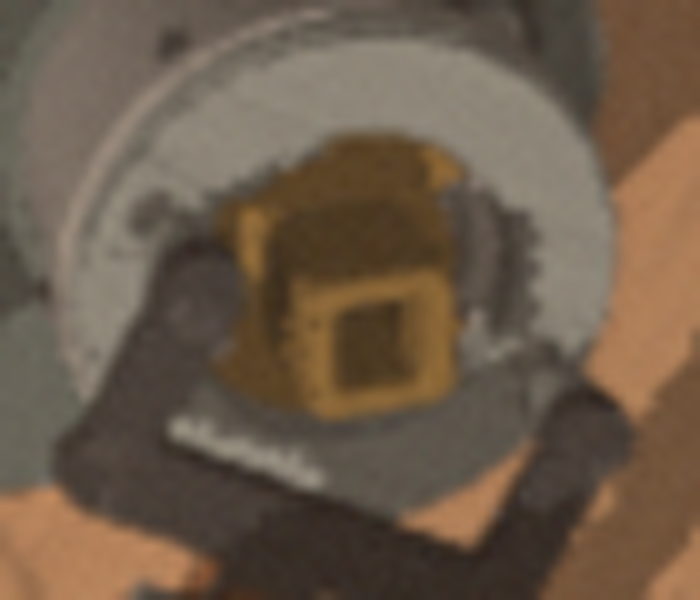

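```bash
python3 - <<'E'
from g import *
S=cam('scene');T=cam('top')
sd=lambda x,y:((x+.5)/10-.5+345,(y+.5)/10-.5+235); td=lambda x,y:((x+.5)/10-.5+380,(y+.5)/10-.5+190)
A,e1=tri([(S,sd(318,92)),(T,td(200,288))]);B,e2=tri([(S,sd(430,583)),(T,td(582,435))])
print(e1,e2,np.linalg.norm(A-B))
oo=np.load('o8.npy',allow_pickle=True).item()
Rt=q2R(oo['eef_rot']);Rsp=Rt@RS;g=oo['position']+Rt@gS
U=np.stack([u,v,n],1)
for nm,y,X,h in (('a',.039,A,h1),('b',-.039,B,h2)):
    P=g+Rsp@np.array([.07,y,-.003]); print(nm,'obs-pred in tool',(Rt.T@(X-P)*1000).round(1),'obs rel hole',((X-h)@U*1000).round(1),'pred rel hole',((P-h)@U*1000).round(1))
E
```

```text
[0.6397093139607326, 0.5563646899046781] [0.8039413550198922, 0.6558362138568101] 0.0773736123017631
a obs-pred in tool [ 0.5 -1.1 -0. ] obs rel hole [-1.8 -1.5 25.8] pred rel hole [-0.8 -0.9 25.8]
b obs-pred in tool [ 1.2 -0.4  0.7] obs rel hole [-1.9 -0.7 26.1] pred rel hole [-0.6 -0.9 26.8]
```

>>> step_arm:
  delta_pos:
    - [-0.7, 1.5, 0]
    - [-0.7, 1.5, 0]
    - [-0.7, 1.5, 3]
    - [-0.7, 1.5, 6]
    - [-0.7, 1.5, 8]
  angular:
    - [0, 0, 0]
    - [0, 0, 0]
    - [0, 0, 0]
    - [0, 0, 0]
    - [0, 0, 0]
  grip: [10, 10, 10, 10, 10]

```text
time_s: 7.6
position: [0.486, 0.0982, 0.1402]
eef_rot: [0.237, 0.172, 0.952, 0.094]
ft_force: [0.1, 0.2, -2.1]
width: 0.0184
```

```bash
python3 - <<'E'
from g import *
p,Rt=tool_ins(a0,.0);plan(p,Rt)
for n_ in ('scene','top'):
  im=eyes.capture(n_);cv2.imwrite(f'pics/{n_}9.png',im[:,:,::-1])
plan(p,Rt)
crop('pics/scene9.png','pics/s9.png',345,235,425,310,10)
crop('pics/top9.png','pics/t9.png',380,190,450,250,10)
E
```

```text
t 7.6 pos [486.   98.2 140.2] w 18.4 F [ 0.1  0.2 -2.1] q [ 0.2  -0.08 -0.7   0.44 -0.    0.56]
  delta [-0.3  0.4  5. ] | 5.0  ang [-0.21 -0.36  0.18] | 0.5
t 7.7 pos [485.9  98.1 140. ] w 18.3 F [ 0.2 -0.1 -1.6] q [ 0.2  -0.08 -0.7   0.44 -0.    0.56]
  delta [-0.5  0.6  4.9] | 4.9  ang [-0.22 -0.38  0.18] | 0.5
```

View pics/s9.png

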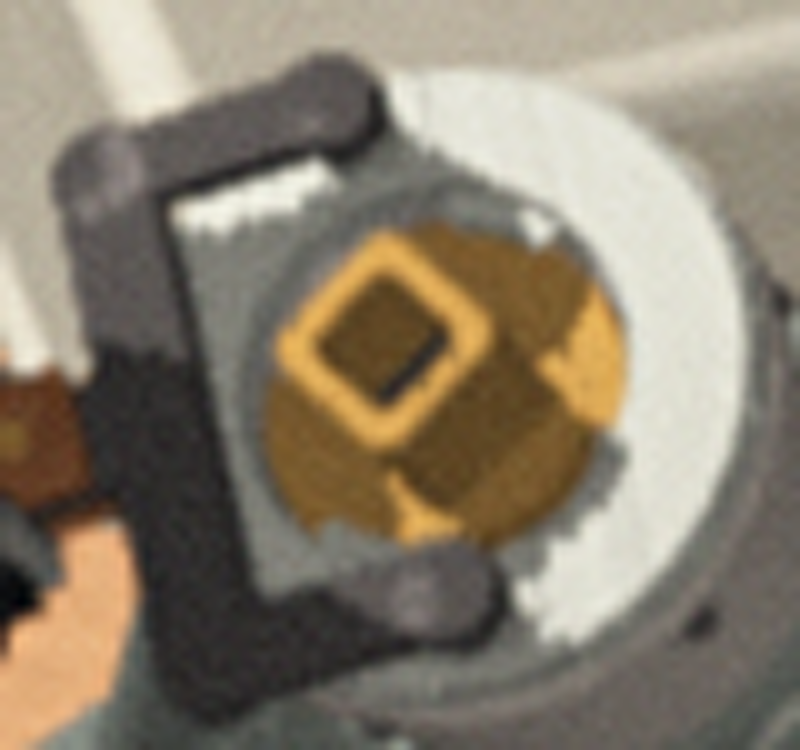

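View pics/t9.png

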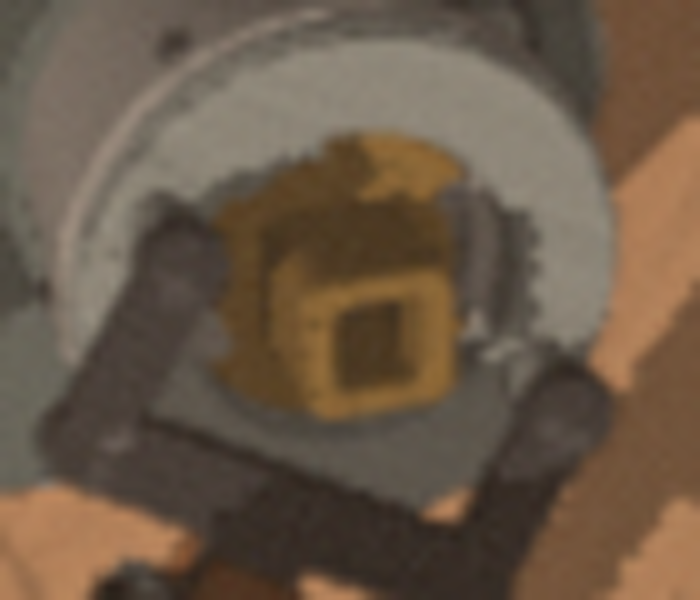

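```bash
python3 - <<'E'
from g import *
S=cam('scene');T=cam('top')
sd=lambda x,y:((x+.5)/10-.5+345,(y+.5)/10-.5+235); td=lambda x,y:((x+.5)/10-.5+380,(y+.5)/10-.5+190)
A,e1=tri([(S,sd(331,104)),(T,td(178,255))]);B,e2=tri([(S,sd(447,594)),(T,td(558,413))])
print(e1,e2,np.linalg.norm(A-B))
U=np.stack([u,v,n],1)
for X,h in ((A,h1),(B,h2)): print(((X-h)@U*1000).round(1))
E
```

```text
[1.1515509967300712, 1.0023734870467031] [0.5291011105333004, 0.4318463674053928] 0.07823708677074505
[-0.8  0.1 15.5]
[-1.7  0.5 16.6]
```

>>> step_arm:
  delta_pos:
    - [-0.4, 0.4, 2]
    - [-0.4, 0.4, 3]
    - [-0.4, 0.4, 4]
    - [-0.4, 0.4, 5]
    - [-0.4, 0.4, 6]
  angular:
    - [0, 0, 0]
    - [0, 0, 0]
    - [0, 0, 0]
    - [0, 0, 0]
    - [0, 0, 0]
  grip: [10, 10, 10, 10, 10]

```text
time_s: 8.2
position: [0.4884, 0.0991, 0.1359]
eef_rot: [0.237, 0.171, 0.952, 0.094]
ft_force: [-4.7, -0.1, 4.1]
width: 0.0183
```

```bash
python3 - <<'E'
from g import *
p,Rt=tool_ins(a0,.0);plan(p,Rt)
for n_ in ('scene','top'):
  im=eyes.capture(n_);cv2.imwrite(f'pics/{n_}10.png',im[:,:,::-1])
plan(p,Rt)
crop('pics/scene10.png','pics/s10.png',345,235,425,310,10)
crop('pics/top10.png','pics/t10.png',380,190,450,250,10)
E
```

```text
t 8.2 pos [488.4  99.1 135.9] w 18.3 F [-4.7 -0.1  4.1] q [ 0.2  -0.07 -0.7   0.43 -0.    0.56]
  delta [-0.5 -0.  -0.1] | 0.5  ang [-0.18 -0.39  0.19] | 0.5
t 8.3 pos [488.7  99.1 135.8] w 18.0 F [-8.9 -0.2  4.8] q [ 0.2  -0.07 -0.7   0.42 -0.    0.56]
  delta [-0.2 -0.1 -0.2] | 0.3  ang [-0.18 -0.37  0.19] | 0.5
```

View pics/s10.png

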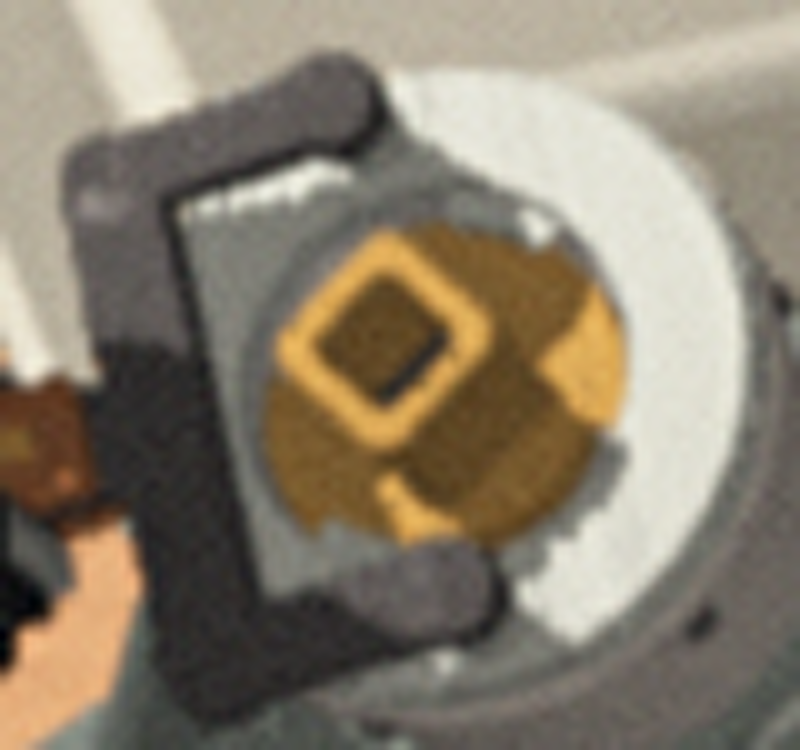

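View pics/t10.png

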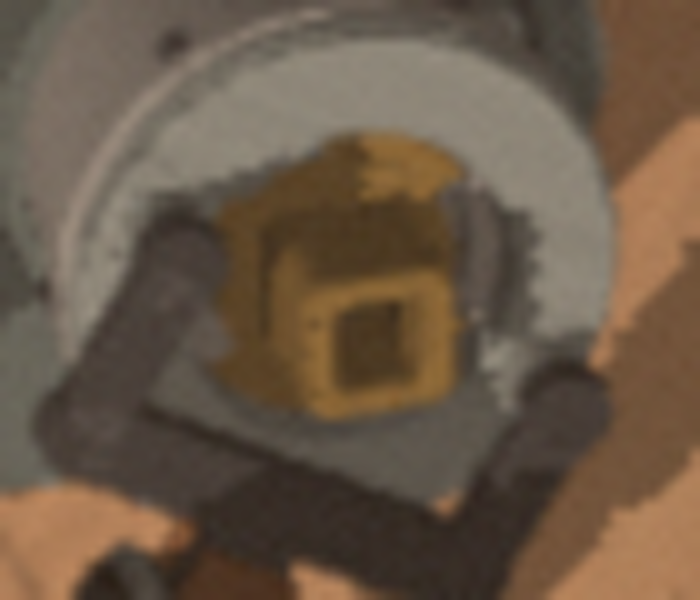

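```bash
python3 - <<'E'
from g import *
S=cam('scene');T=cam('top')
sd=lambda x,y:((x+.5)/10-.5+345,(y+.5)/10-.5+235); td=lambda x,y:((x+.5)/10-.5+380,(y+.5)/10-.5+190)
U=np.stack([u,v,n],1)
for nm,a,b in (('A9',(331,104),(178,255)),('C9',(105,172),(85,437)),('A10',(331,104),(178,252)),('B10',(447,592),(558,410)),('C10',(112,188),(80,425))):
  X,e=tri([(S,sd(*a)),(T,td(*b))]);print(nm,((X-c)@U*1000).round(1),np.round(e,1))
# cross-check: bench measurement heights of same features
E
```

```text
A9 [19.8 33.2 15.9] [1.2 1. ]
C9 [-10.6  52.1  18.3] [1.  0.8]
A10 [20.  33.2 15.6] [1.3 1.1]
B10 [-22.  -32.6  16.2] [0.7 0.6]
C10 [-11.3  51.9  12.8] [1.2 1. ]
```

>>> step_arm:
  delta_pos:
    - [0, 0, -1]
    - [0.6, 0, -2.5]
    - [1.2, 0, -4]
    - [1.6, 0, -5]
    - [1.6, 0, -5]
  angular:
    - [0, 0, 0]
    - [0, 2, 0]
    - [0, 4, 0]
    - [0, 5, 0]
    - [0, 5, 0]
  grip: [10, 10, 10, 10, 10]
  newtons: 120

```text
time_s: 8.8
position: [0.4845, 0.0993, 0.1397]
eef_rot: [0.195, 0.167, 0.961, 0.102]
ft_force: [-13.4, 0.1, 9.1]
width: 0.0177
```

```bash
cat > look.py <<'E'
from g import *
import sys
k=sys.argv[1]
p,Rt=tool_ins(a0,.0);plan(p,Rt)
for n_ in ('scene','top'):
  im=eyes.capture(n_);cv2.imwrite(f'pics/{n_}{k}.png',im[:,:,::-1])
plan(p,Rt)
a=cv2.resize(cv2.imread(f'pics/scene{k}.png')[235:310,345:425],None,fx=8,fy=8,interpolation=2)
b=cv2.resize(cv2.imread(f'pics/top{k}.png')[190:250,380:450],None,fx=8,fy=8,interpolation=2)
cv2.imwrite(f'pics/s{k}.png',a);cv2.imwrite(f'pics/t{k}.png',b)
E
python3 look.py 11
```

```text
t 8.8 pos [484.5  99.3 139.7] w 17.7 F [-13.4   0.1   9.1] q [ 0.16 -0.04 -0.62  0.56  0.06  0.52]
  delta [-2.6 -0.1  5. ] | 5.6  ang [-0.18 -5.47  0.16] | 5.5
t 8.9 pos [484.5  99.3 139.7] w 18.0 F [-12.3  -0.8   8.1] q [ 0.16 -0.04 -0.62  0.56  0.06  0.52]
  delta [-2.6 -0.1  4.9] | 5.6  ang [-0.18 -5.42  0.18] | 5.4
```

View pics/s11.png

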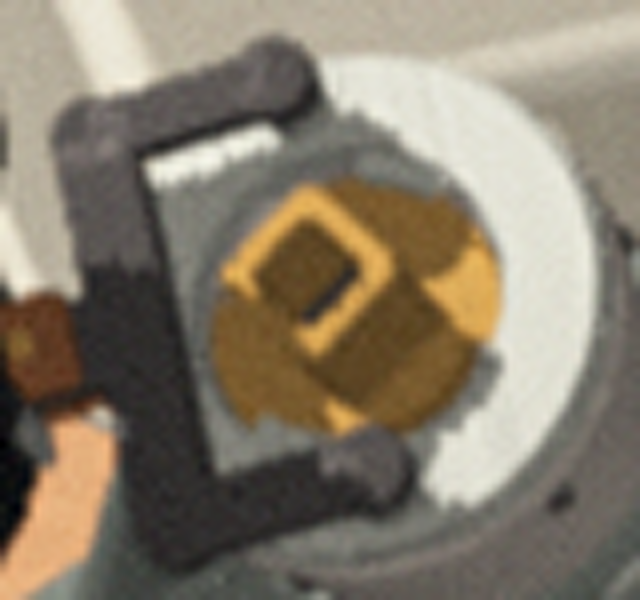

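View pics/t11.png

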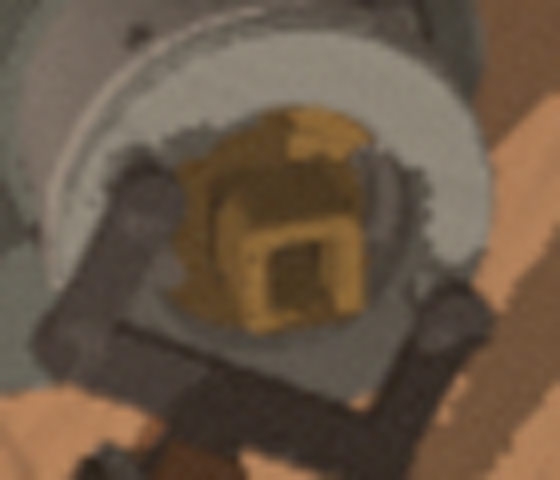

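```bash
cat > balls.py <<'E'
from g import *
S=cam('scene');T=cam('top')
def sd(x,y,s=8): return ((x+.5)/s-.5+345,(y+.5)/s-.5+235)
def td(x,y,s=8): return ((x+.5)/s-.5+380,(y+.5)/s-.5+190)
U=np.stack([u,v,n],1)
def rep(d):
  for nm,(a,b) in d.items():
    X,e=tri([(S,sd(*a)),(T,td(*b))]);print(nm,'rel c',((X-c)@U*1000).round(1),'rel h1',((X-h1)@U*1000).round(1),'rel h2',((X-h2)@U*1000).round(1),np.round(e,1))
E
python3 - <<'E'
from balls import *
rep({'A':((272,82),(144,198)),'B':((370,470),(448,325)),'C':((88,138),(75,335))})
E
```

```text
A rel c [20.9 32.6 15.3] rel h1 [ 0.2 -0.5 14.9] rel h2 [41.5 65.7 15.7] [1.1 1. ]
B rel c [-20.6 -33.4  16.2] rel h1 [-41.2 -66.5  15.9] rel h2 [ 0.1 -0.2 16.6] [0.1 0.1]
C rel c [-9.1 50.8 17.4] rel h1 [-29.7  17.7  17. ] rel h2 [11.5 83.9 17.8] [1.9 1.6]
```

```bash
cat > rot.py <<'E'
from g import *
import sys
def arc(angs,axis_pt=None,extra=0.0):
    o=status.get_obs();Rc=q2R(o['eef_rot']);p=o['position'];cc=c if axis_pt is None else axis_pt
    dp=[];da=[]
    for t in angs:
        Q=R.from_rotvec(np.radians(t)*n).as_matrix()
        pn=cc+Q@(p-cc)-n*extra
        dp.append((Rc.T@(pn-p)*1000).round(1).tolist());da.append(np.degrees(R.from_matrix(Rc.T@Q@Rc).as_rotvec()).round(2).tolist())
    print(o['time_s'],o['ft_force'].round(1),o['ft_torque'].round(2));print(dp);print(da)
arc([float(x) for x in sys.argv[1].split(',')])
E
python3 rot.py 5,12,20,28,36
```

```text
8.9 [-12.3  -0.8   8.1] [-0.17  1.02 -0.01]
[[-0.2, -6.2, -0.0], [-1.5, -14.9, -0.1], [-4.2, -24.4, -0.3], [-8.2, -33.6, -0.7], [-13.4, -42.0, -1.1]]
[[0.47, -0.01, -4.98], [1.13, -0.04, -11.95], [1.89, -0.06, -19.91], [2.64, -0.08, -27.87], [3.4, -0.11, -35.84]]
```

>>> step_arm:
  delta_pos:
    - [0.5, -2.7, 0]
    - [0.6, -5.5, 0]
    - [0.4, -8.9, 0]
    - [-0.2, -12.5, 0]
    - [-0.7, -15.4, 0]
  angular:
    - [0.2, 0, -2]
    - [0.4, 0, -4]
    - [0.7, 0, -7]
    - [0.9, 0, -10]
    - [1.1, 0, -12]
  grip: [10, 10, 10, 10, 10]

```text
time_s: 9.4
position: [0.4824, 0.0851, 0.137]
eef_rot: [0.205, 0.067, 0.974, 0.072]
ft_force: [-8.4, 1.1, 8.8]
width: 0.0177
```

```bash
python3 look.py 12; python3 rot.py 8,16,24,32,40
```

```text
t 9.4 pos [482.4  85.1 137. ] w 17.7 F [-8.4  1.1  8.8] q [ 0.14 -0.05 -0.63  0.56  0.05  0.29]
  delta [-3.2 14.1  5. ] | 15.3  ang [-0.62 -5.23 12.31] | 13.4
t 9.5 pos [482.4  84.9 137. ] w 17.9 F [-8.7 -0.4  7.9] q [ 0.14 -0.05 -0.63  0.56  0.05  0.29]
  delta [-3.2 14.2  5. ] | 15.4  ang [-0.65 -5.22 12.26] | 13.3
9.5 [-8.7 -0.4  7.9] [-0.13  0.5   0.14]
[[-0.6, -9.8, -0.0], [-2.6, -19.4, -0.2], [-5.9, -28.7, -0.5], [-10.4, -37.4, -0.9], [-16.1, -45.4, -1.4]]
[[0.73, -0.01, -7.97], [1.46, -0.02, -15.93], [2.2, -0.03, -23.9], [2.93, -0.05, -31.87], [3.66, -0.06, -39.83]]
```

View pics/s12.png

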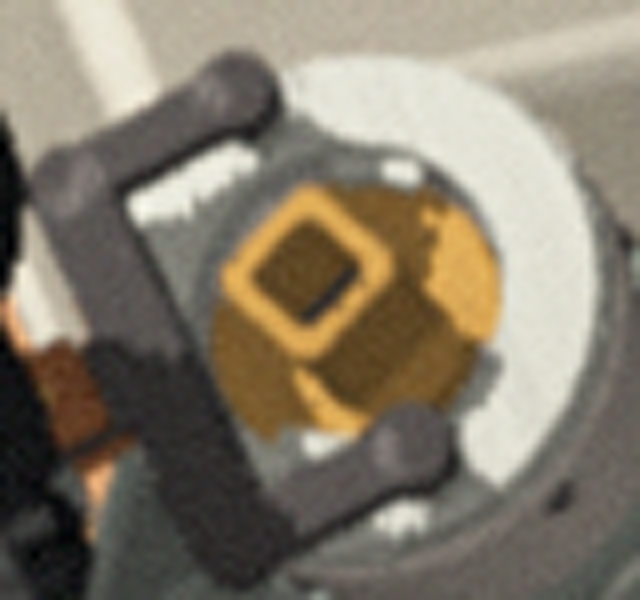

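View pics/t12.png

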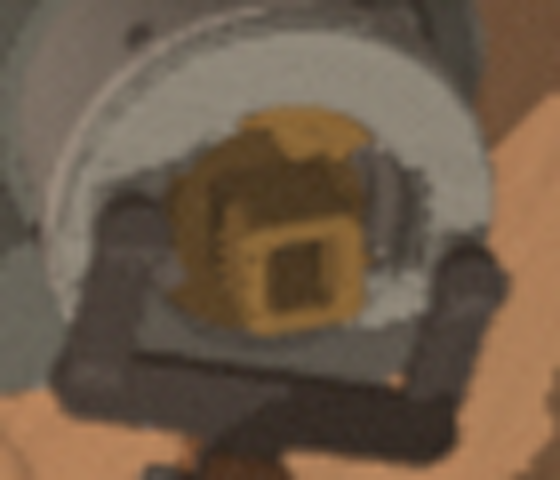

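>>> step_arm:
  delta_pos:
    - [-0.6, -9.8, 0]
    - [-2.6, -19.4, -0.2]
    - [-5.9, -28.7, -0.5]
    - [-10.4, -37.4, -0.9]
    - [-16.1, -45.4, -1.4]
  angular:
    - [0.7, 0, -8]
    - [1.5, 0, -16]
    - [2.2, 0, -24]
    - [2.9, 0, -32]
    - [3.7, 0, -39.8]
  grip: [10, 10, 10, 10, 10]

```text
time_s: 10.0
position: [0.492, 0.0373, 0.1371]
eef_rot: [0.215, -0.264, 0.94, -0.034]
ft_force: [-7.2, 0.1, 8.9]
width: 0.0178
```

```bash
python3 look.py 13; python3 rot.py 4,8,12,15,18
```

```text
t 10.0 pos [492.   37.3 137.1] w 17.8 F [-7.2  0.1  8.9] q [ 0.06 -0.04 -0.62  0.55  0.02 -0.48]
  delta [-28.6  54.7   2.6] | 61.8  ang [-2.54 -4.88 52.46] | 52.7
t 10.1 pos [492.4  37.  137.3] w 17.6 F [-8.  -2.4  9. ] q [ 0.06 -0.04 -0.62  0.55  0.02 -0.48]
  delta [-28.2  55.3   2.6] | 62.1  ang [-2.58 -4.85 52.29] | 52.6
10.1 [-8.  -2.4  9. ] [-0.04  0.42  0.3 ]
[[-0.2, -4.9, -0.0], [-0.7, -9.8, -0.0], [-1.6, -14.6, -0.1], [-2.5, -18.2, -0.2], [-3.5, -21.7, -0.3]]
[[0.37, -0.01, -3.98], [0.74, -0.02, -7.97], [1.11, -0.04, -11.95], [1.39, -0.05, -14.94], [1.66, -0.05, -17.92]]
```

View pics/s13.png

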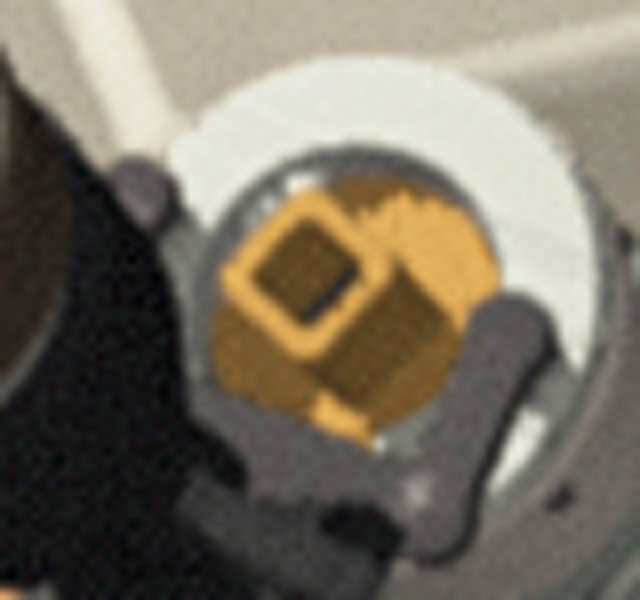

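View pics/t13.png

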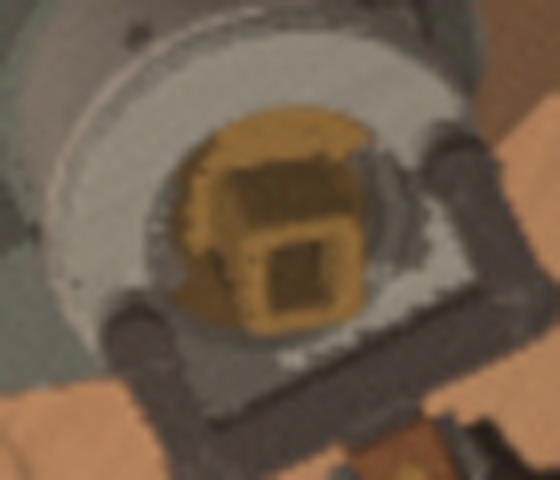

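```bash
python3 - <<'E'
from balls import *
rep({'A':((146,196),(140,330)),'B':((512,330),(460,157))})
E
```

```text
A rel c [-10.6  35.5  15.5] rel h1 [-31.2   2.4  15.1] rel h2 [10.1 68.7 15.9] [1.1 1. ]
B rel c [ 16.9 -36.1  14.9] rel h1 [ -3.8 -69.3  14.5] rel h2 [37.5 -3.  15.3] [1.8 1.5]
```

>>> step_arm:
  delta_pos:
    - [-0.2, -4.9, 0]
    - [-0.7, -9.8, 0]
    - [-1.6, -14.6, 0]
    - [-2.5, -18.2, 0]
    - [-3.0, -20.5, 0]
  angular:
    - [0.4, 0, -4]
    - [0.7, 0, -8]
    - [1.1, 0, -12]
    - [1.4, 0, -15]
    - [1.6, 0, -17]
  grip: [10, 10, 10, 10, 10]

```text
time_s: 10.6
position: [0.504, 0.021, 0.1419]
eef_rot: [0.211, -0.395, 0.891, -0.078]
ft_force: [-10.5, -3.6, 9.8]
width: 0.0177
```

```bash
python3 look.py 14; python3 rot.py 1,2,3,4,5
```

```text
t 10.6 pos [504.   21.  141.9] w 17.7 F [-10.5  -3.6   9.8] q [ 0.03 -0.03 -0.61  0.54  0.01 -0.8 ]
  delta [-46.4  64.7   0.7] | 79.7  ang [-3.4  -4.61 69.25] | 69.5
t 10.7 pos [504.   20.8 142. ] w 17.4 F [-8.  -3.2  9.2] q [ 0.03 -0.03 -0.61  0.54  0.01 -0.8 ]
  delta [-46.5  64.9   0.7] | 79.8  ang [-3.43 -4.61 69.19] | 69.4
10.7 [-8.  -3.2  9.2] [ 0.18  0.7  -0.04]
[[-0.0, -1.2, 0.0], [-0.0, -2.5, 0.0], [-0.1, -3.7, 0.0], [-0.2, -4.9, -0.0], [-0.3, -6.2, -0.0]]
[[0.09, -0.0, -1.0], [0.19, -0.01, -1.99], [0.28, -0.01, -2.99], [0.38, -0.01, -3.98], [0.47, -0.02, -4.98]]
```

View pics/s14.png

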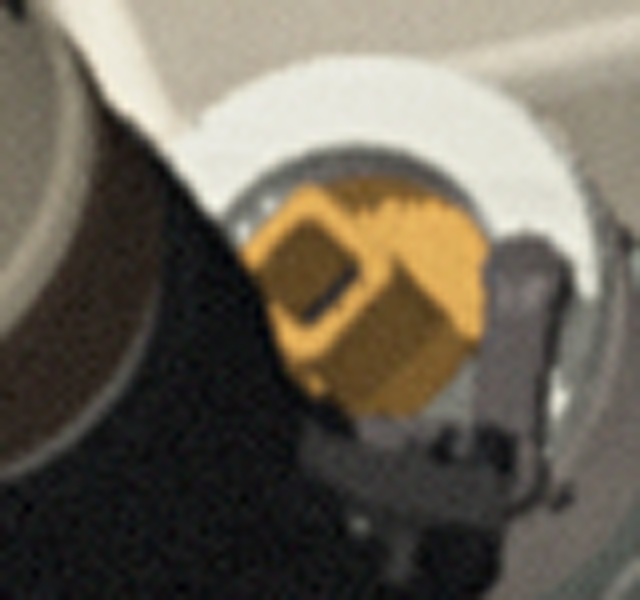

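View pics/t14.png

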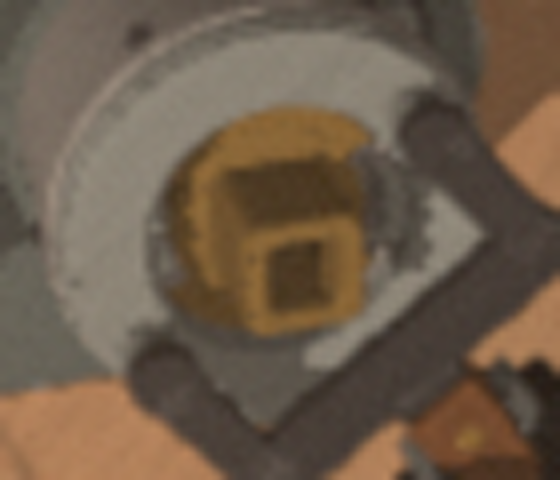

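>>> step_arm:
  delta_pos:
    - [0, -1.2, 0]
    - [0, -2.5, 0]
    - [-0.1, -3.7, 0]
    - [-0.2, -4.9, 0]
    - [-0.2, -4.9, 0]
  angular:
    - [0, 0, -1]
    - [0.2, 0, -2]
    - [0.3, 0, -3]
    - [0.4, 0, -4]
    - [0.4, 0, -4]
  grip: [10, 10, 10, 10, 10]

```text
time_s: 11.2
position: [0.5053, 0.0189, 0.1419]
eef_rot: [0.209, -0.423, 0.878, -0.086]
ft_force: [-12.8, 0.9, 8.6]
width: 0.0174
```

```bash
python3 look.py 15; python3 rot.py 1,2,3,4,5
```

```text
t 11.2 pos [505.3  18.9 141.9] w 17.4 F [-12.8   0.9   8.6] q [ 0.03 -0.03 -0.61  0.54  0.01 -0.87]
  delta [-51.4  63.9   0. ] | 82.0  ang [-3.37 -4.72 72.9 ] | 73.1
t 11.3 pos [505.3  18.9 141.9] w 17.6 F [-12.9   1.4   9.4] q [ 0.03 -0.03 -0.61  0.54  0.01 -0.86]
  delta [-51.4  63.9   0. ] | 82.0  ang [-3.38 -4.72 72.89] | 73.1
11.3 [-12.9   1.4   9.4] [ 1.89  1.38 -1.41]
[[0.0, -1.2, 0.0], [0.0, -2.5, 0.0], [0.0, -3.7, -0.0], [-0.0, -5.0, -0.0], [-0.1, -6.2, -0.0]]
[[0.09, 0.0, -1.0], [0.19, 0.0, -1.99], [0.28, 0.0, -2.99], [0.38, 0.01, -3.98], [0.47, 0.01, -4.98]]
```

View pics/t15.png

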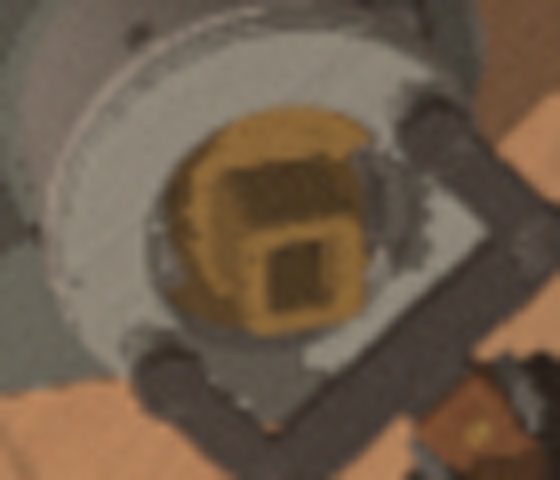

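>>> step_arm:
  delta_pos:
    - [0.1, 1.5, 0]
    - [0.1, 3.7, 0]
    - [0.1, 4.5, 0]
    - [0.1, 4.5, 0]
    - [0.1, 4.5, 0]
  angular:
    - [0, 0, 1.2]
    - [-0.3, 0, 3]
    - [-0.3, 0, 3.6]
    - [-0.3, 0, 3.6]
    - [-0.3, 0, 3.6]
  grip: [10, 10, 10, 10, 10]

```text
time_s: 11.8
position: [0.5043, 0.0198, 0.1421]
eef_rot: [0.211, -0.397, 0.89, -0.081]
ft_force: [-8.7, -4.8, 10.2]
width: 0.0175
```

```bash
python3 - <<'E'
from g import *
o=status.get_obs();Rt=q2R(o['eef_rot'])
print(o['ft_force'].round(1),o['ft_torque'].round(2))
Rsp=frame(n,-Rt[:,0]); ar=np.degrees(np.arctan2(Rsp[:,0]@v,Rsp[:,0]@u)); print('a tool',ar)
R35=ringax(np.radians(35))
grip=c+n*.016+R35@np.array([-.07,0,0])
RSn=Rt.T@Rsp; gSn=Rt.T@(grip-o['position'])
print(RSn.round(3),gSn*1000)
np.savez('sp.npz',RS=RSn,gS=gSn)
print('n in tool',(Rt.T@n).round(3))
E
```

```text
[-8.7 -4.8 10.2] [-0.17  0.76 -0.06]
a tool 37.6966866042634
[[-0.995 -0.     0.095]
 [-0.001  1.    -0.006]
 [-0.095 -0.006 -0.995]] [  2.13577628   3.58839621 -36.64707887]
n in tool [ 0.095 -0.006 -0.995]
```

>>> step_arm:
  delta_pos:
    - [0.3, 0, -3]
    - [1, 0, -10]
    - [2.2, 0, -23]
    - [3.8, 0, -40]
    - [5.7, 0, -60]
  angular:
    - [0, 0, 0]
    - [0, 0, 0]
    - [0, 0, 0]
    - [0, 0, 0]
    - [0, 0, 0]
  grip: [10, 10, 10, 10, 10]

```text
time_s: 12.3
position: [0.4728, 0.0151, 0.1921]
eef_rot: [0.209, -0.398, 0.89, -0.079]
ft_force: [0.9, 0.1, -1.9]
width: 0.0176
```

```bash
python3 - <<'E'
from g import *
for i in range(2): eyes.capture('top')
o=status.get_obs();np.save('o16.npy',o,allow_pickle=True);print(o['position'],o['ft_force'].round(1),o['width'])
for n_ in ('wrist','scene','top'):
  im=eyes.capture(n_);cv2.imwrite(f'pics/{n_}16.png',im[:,:,::-1])
crop('pics/scene16.png','pics/s16c.png',330,210,450,320,6)
crop('pics/top16.png','pics/t16c.png',360,170,470,270,6)
E
```

```text
[0.47461732 0.01497356 0.19485811] [ 0.5  0.7 -1.7] 0.017692193289844935
```

View pics/s16c.png

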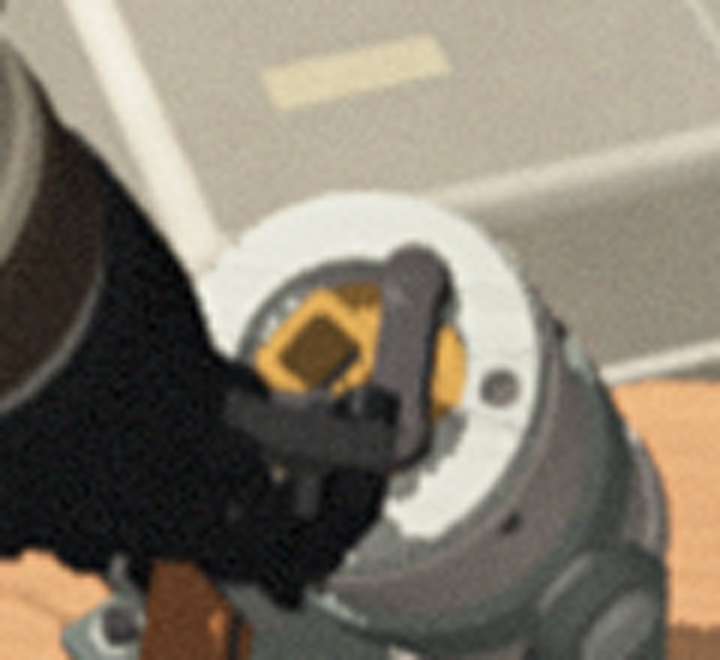

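View pics/t16c.png

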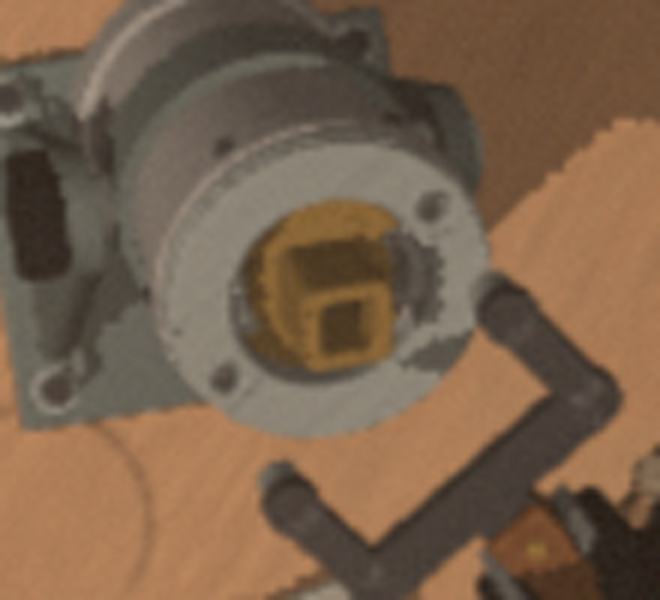

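View pics/wrist16.png

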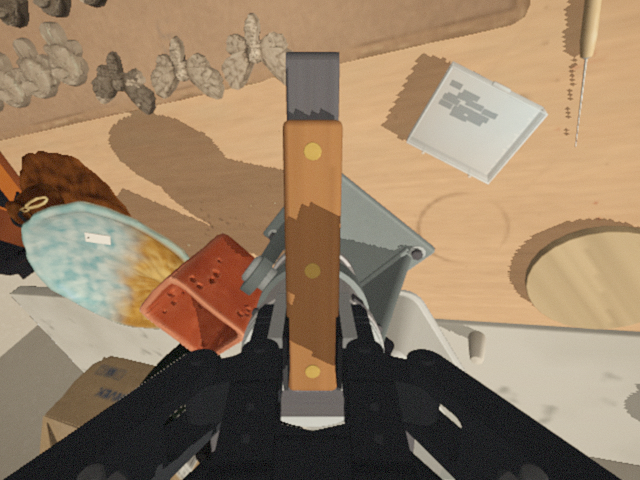

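```bash
python3 - <<'E'
from g import *
S=cam('scene');T=cam('top')
X,e=tri([(S,(413.3,274.2)),(T,(432,204.1))]);d=(X-c)@np.stack([u,v,n],1)*1000;print(d.round(1),e,'a',np.degrees(np.arctan2(d[0],-d[1])))
Tc=np.array(eyes.get_calibration('wrist')['T_tool_cam']);K=np.array(eyes.get_calibration('wrist')['mtx'])
C=(K,np.diag([1,-1,-1,1])@np.linalg.inv(Tc))
for obs in ([[313,153],[313,272.5],[312.5,371]],[[313,151],[312,271],[312,371.5]]):
  obs=np.array(obs)
  f=lambda p:(np.array([proj(C,[p[0]-np.cos(p[2])*s, p[3], p[1]-np.sin(p[2])*s])[0] for s in (-.07,-.028,.014)])-obs).ravel()
  r=least_squares(f,[0.0014,-.0514,0,0]);print(r.x*[1000,1000,57.3,1000],r.fun.round(1))
# target: lay at x .50? original place
plan([.4645,.406,.20],yawdown(195.4))
E
```

```text
[ 22.5 -32.7   0.4] [0.6044506814556255, 0.5067150680233207] a 34.47567734553134
[  0.45647119 -47.81486951   1.22591617  -0.09821792] [-0.1 -0.  -0.2  0.   0.3 -0. ]
[  1.06509253 -48.52528817   2.69760058  -0.27100316] [-0.6 -0.   0.4  0.   0.3 -0. ]
t 12.55 pos [473.8  15.1 191.8] w 17.3 F [ 0.1  0.6 -2.1] q [ 0.02 -0.15 -0.57  0.7   0.02 -0.82]
  delta [-286.6  266.2   -1.2] | 391.1  ang [-12.47  23.1   32.19] | 41.5
```

```bash
python3 - <<'E'
from g import *
o=status.get_obs();Rc=q2R(o['eef_rot'])
for w in ([.44,.04,.23],[.42,.10,.25],[.42,.15,.25],[.425,.2,.25],[.43,.25,.25]): print((Rc.T@(np.array(w)-o['position'])*1000).round(0))
E
```

```text
[-10.  28. -48.]
[-49.  75. -74.]
[-86. 109. -72.]
[-126.  139.  -69.]
[-166.  169.  -65.]
```

>>> step_arm:
  delta_pos:
    - [-10, 28, -40]
    - [-45, 70, -65]
    - [-80, 103, -70]
    - [-120, 133, -69]
    - [-160, 163, -65]
  angular:
    - [0, 0, 0]
    - [-2.5, 4.6, 6.4]
    - [-5, 9.2, 12.8]
    - [-7.5, 13.8, 19.2]
    - [-10, 18.4, 25.6]
  grip: [10, 10, 10, 10, 10]

```text
time_s: 13.05
position: [0.4291, 0.2209, 0.2505]
eef_rot: [0.051, -0.2, 0.978, -0.019]
ft_force: [2.4, -0.2, -1.5]
width: 0.0175
```

```bash
python3 - <<'E'
from g import *
Rl=yawdown(195.4)@R.from_rotvec([0,np.radians(1.5),0]).as_matrix()
plan([.4645,.406,.06],Rl)
E
```

```text
t 13.05 pos [429.1 220.9 250.5] w 17.5 F [ 2.4 -0.2 -1.5] q [ 0.52  0.12 -0.04  1.33 -0.07  0.12]
  delta [-87.3 167.3 190.2] | 267.9  ang [-3.02  7.06  7.62] | 10.8
```

>>> step_arm:
  delta_pos:
    - [-22, 43, 10]
    - [-45, 86, 30]
    - [-66, 126, 70]
    - [-84, 160, 115]
    - [-87, 167, 160]
  angular:
    - [-1, 2.3, 2.5]
    - [-2, 4.6, 5]
    - [-3, 7, 7.6]
    - [-3, 7, 7.6]
    - [-3, 7, 7.6]
  grip: [10, 10, 10, 10, 10]

```text
time_s: 13.55
position: [0.4603, 0.4024, 0.101]
eef_rot: [-0.011, -0.137, 0.99, -0.001]
ft_force: [0.5, 0.2, -2.5]
width: 0.0176
```

```bash
python3 - <<'E'
from g import *
Rl=yawdown(195.4)@R.from_rotvec([0,np.radians(1.5),0]).as_matrix()
eyes.capture('top')
im=eyes.capture('wrist');cv2.imwrite('pics/w17.png',im[:,:,::-1])
im=eyes.capture('scene');cv2.imwrite('pics/s17.png',im[:,:,::-1])
crop('pics/s17.png','pics/s17c.png',190,120,340,260,5)
plan([.4645,.406,-.014],Rl)
E
```

```text
t 13.7 pos [455.9 396.8  96.3] w 17.9 F [-1.2  0.3 -1.2] q [0.71 0.54 0.16 1.22 0.01 0.44]
  delta [-14.7   7.3 109.8] | 111.0  ang [-0.42 -0.53  0.32] | 0.8
```

View pics/s17c.png

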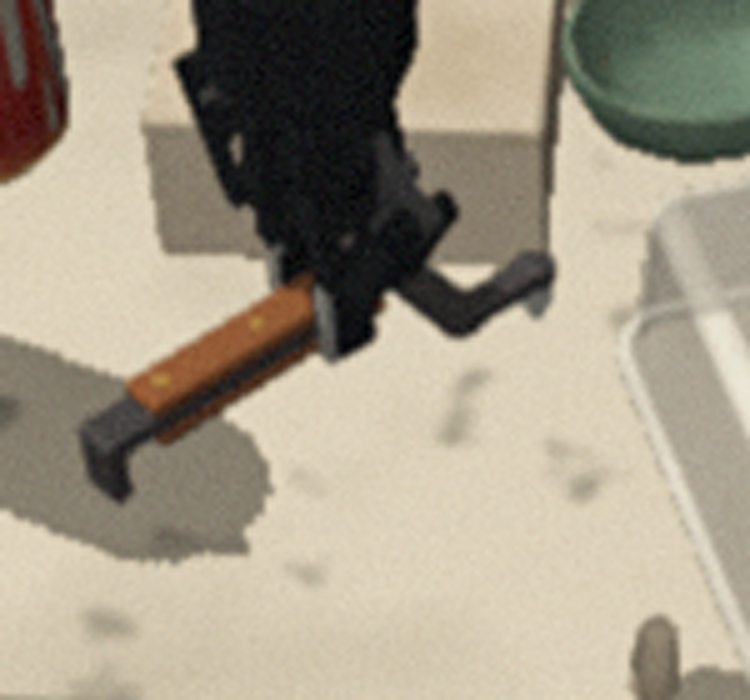

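>>> step_arm:
  delta_pos:
    - [-8, 4, 30]
    - [-8, 4, 60]
    - [-8, 4, 85]
    - [-8, 4, 100]
    - [-8, 4, 107]
  angular:
    - [0, 0, 0]
    - [0, 0, 0]
    - [0, 0, 0]
    - [0, 0, 0]
    - [0, 0, 0]
  grip: [10, 10, 10, 10, 10]

```text
time_s: 14.2
position: [0.4635, 0.4028, -0.0035]
eef_rot: [-0.012, -0.136, 0.991, -0.003]
ft_force: [-0.6, -0.3, -2.4]
width: 0.0179
```

```bash
python3 - <<'E'
from g import *
Rl=yawdown(195.4)@R.from_rotvec([0,np.radians(1.5),0]).as_matrix()
eyes.capture('top');eyes.capture('top')
plan([.4645,.406,-.016],Rl)
E
```

```text
t 14.3 pos [463.7 403.2  -3. ] w 17.5 F [-0.3 -0.  -1.3] q [0.71 0.64 0.05 1.   0.01 0.44]
  delta [-1.9  2.5 13. ] | 13.4  ang [-0.09  0.16  0.19] | 0.3
```

>>> step_arm:
  delta_pos:
    - [0, 0, 5]
    - [0, 0, 9]
    - [0, 0, 12]
    - [0, 0, 14]
    - [0, 0, 14]
  angular:
    - [0, 0, 0]
    - [0, 0, 0]
    - [0, 0, 0]
    - [0, 0, 0]
    - [0, 0, 0]
  grip: [10, 10, 10, 10, 10]

```text
time_s: 14.8
position: [0.4638, 0.404, -0.016]
eef_rot: [-0.011, -0.136, 0.991, -0.002]
ft_force: [1.8, -1.6, 6.1]
width: 0.0175
```

```bash
python3 - <<'E'
from g import *
o=status.get_obs();print(o['position'],o['ft_force'].round(1),o['ft_torque'].round(2))
im=eyes.capture('scene');cv2.imwrite('pics/s18.png',im[:,:,::-1])
crop('pics/s18.png','pics/s18c.png',190,140,340,260,5)
E
```

```text
[ 0.46382878  0.4039899  -0.01602521] [ 1.8 -1.6  6.1] [-0.36  0.62  0.1 ]
```

View pics/s18c.png

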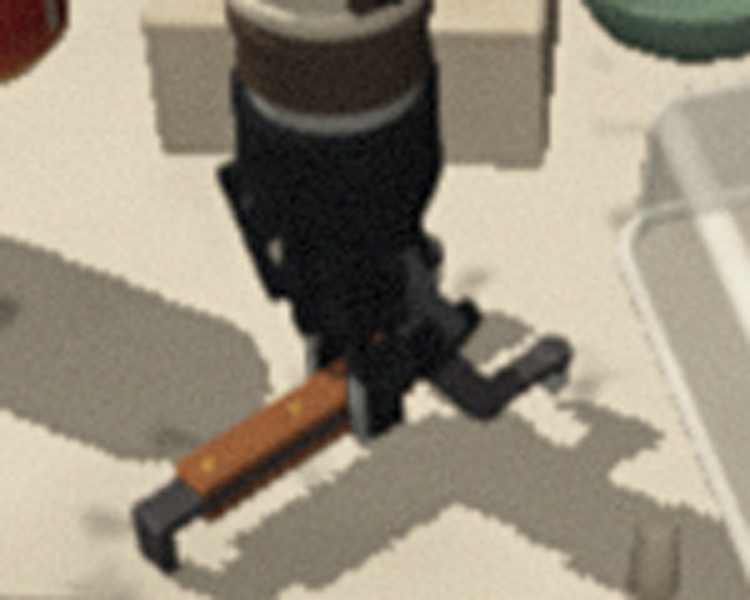

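Contact at about 6 N up; the spanner is on the bench. I release it now and go straight up.

>>> step_arm:
  delta_pos:
    - [0, 0, 0]
    - [0, 0, 0]
    - [0, 0, 0]
    - [0, 0, 0]
    - [0, 0, 0]
  angular:
    - [0, 0, 0]
    - [0, 0, 0]
    - [0, 0, 0]
    - [0, 0, 0]
    - [0, 0, 0]
  grip: [22, 30, 40, 45, 45]
  newtons: 60

```text
time_s: 15.35
position: [0.4628, 0.4033, -0.0177]
eef_rot: [-0.012, -0.136, 0.991, -0.003]
ft_force: [-0.8, -0.5, 0.3]
width: 0.0454
```

>>> step_arm:
  delta_pos:
    - [0, 0, -10]
    - [0, 0, -35]
    - [0, 0, -70]
    - [0, 0, -115]
    - [0, 0, -160]
  angular:
    - [0, 0, 0]
    - [0, 0, 0]
    - [0, 0, 0]
    - [0, 0, 0]
    - [0, 0, 0]
  grip: [45, 45, 45, 45, 45]

```text
time_s: 15.85
position: [0.4662, 0.4043, 0.1444]
eef_rot: [-0.012, -0.136, 0.991, -0.003]
ft_force: [1.4, 0.7, -0.0]
width: 0.045
```

```bash
python3 - <<'E'
from g import *
im=eyes.capture('scene');cv2.imwrite('pics/s19.png',im[:,:,::-1])
crop('pics/s19.png','pics/s19c.png',190,140,340,260,5)
im=eyes.capture('top');cv2.imwrite('pics/t19.png',im[:,:,::-1])
crop('pics/t19.png','pics/t19c.png',360,160,460,250,7)
crop('pics/s19.png','pics/s19d.png',340,230,460,320,6)
E
```

```text
(no output)
```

View pics/s19c.png

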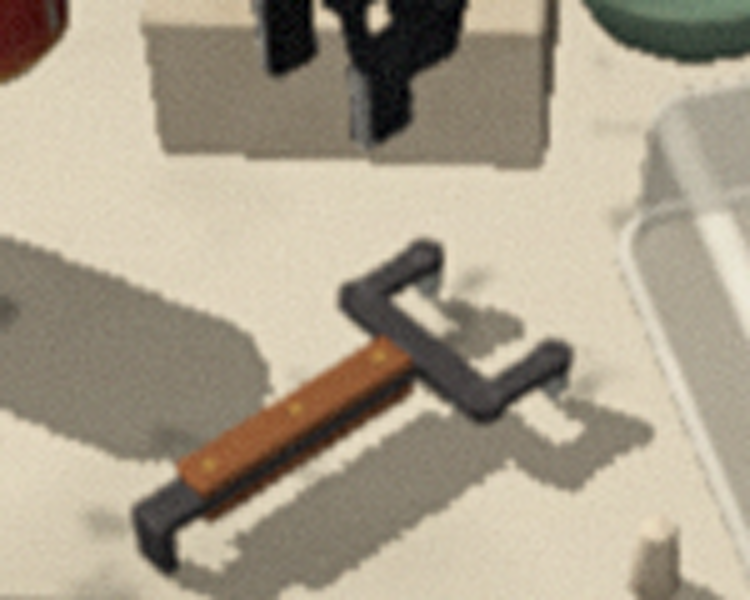

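View pics/t19c.png

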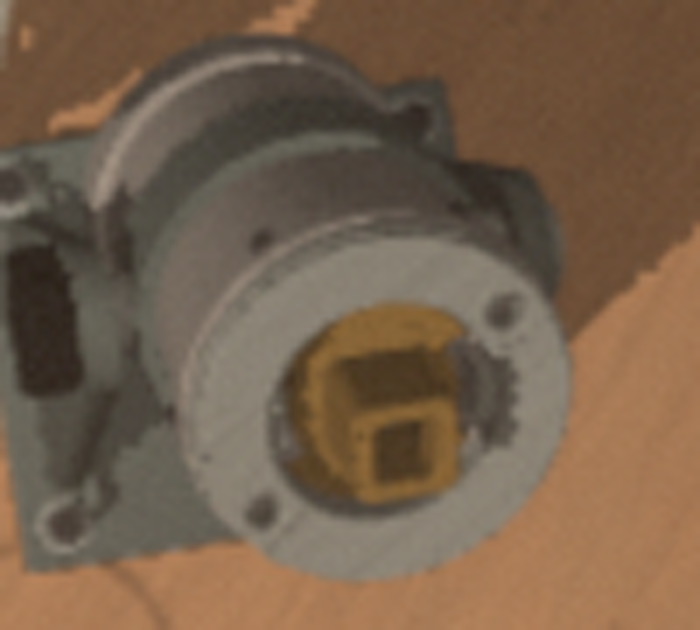

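View pics/s19d.png

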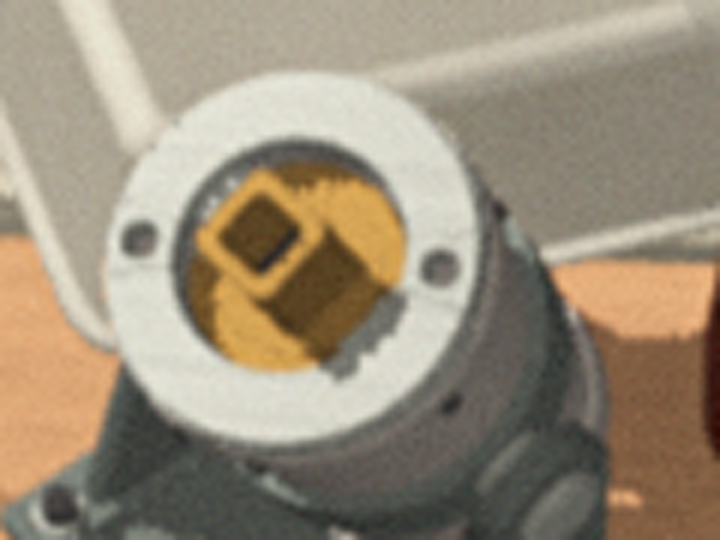

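```bash
python3 - <<'E'
from g import *
S=cam('scene');T=cam('top');U=np.stack([u,v,n],1)
def onp(C,uv,h):
    o,d=ray(C,uv); return o+d*((c+h*n-o)@n)/(d@n)
s=lambda x,y:((x+.5)/6-.5+340,(y+.5)/6-.5+230); t=lambda x,y:((x+.5)/7-.5+360,(y+.5)/7-.5+160)
for C,pts in ((S,[s(198,238),s(262,172),s(325,238),s(262,302)]),(T,[t(352,420),t(455,402),t(460,488),t(362,502)])):
    P=np.array([(onp(C,p,.02)-c)@U*1000 for p in pts]); print(P.round(1),'mean',P.mean(0).round(1))
    for i in range(4): d=P[(i+1)%4]-P[i];print('edge',np.hypot(*d[:2]).round(1),np.degrees(np.arctan2(d[1],d[0])).round(1))
E
```

```text
[[-13.1  11.6  20. ]
 [  9.2  11.1  20. ]
 [  7.5 -12.9  20. ]
 [-14.  -12.2  20. ]] mean [-2.6 -0.6 20. ]
edge 22.4 -1.3
edge 24.0 -94.1
edge 21.6 178.2
edge 23.9 87.9
[[ 10.8  12.1  20. ]
 [ 10.9 -13.7  20. ]
 [-13.1 -14.2  20. ]
 [-12.3  10.7  20. ]] mean [-0.9 -1.3 20. ]
edge 25.8 -89.7
edge 24.0 -179.0
edge 24.9 88.2
edge 23.1 3.4
```

```bash
cat >> g.py <<'E'
RD=frame(-n,-u)
def die_tool(h,du=-.0013,dv=-.001): # nominal fingertip height h above face
    return c+du*u+dv*v+n*(h-.027), RD
E
python3 - <<'E'
from g import *
p,Rt=die_tool(.06);print(p);plan(p,Rt)
o=status.get_obs();Rc=q2R(o['eef_rot'])
for w in ([.46,.36,.20],[.45,.30,.24],[.45,.25,.25],[.45,.20,.26]): print((Rc.T@(np.array(w)-o['position'])*1000).round(0))
E
```

```text
[0.5160618  0.06601567 0.21597884]
t 15.95 pos [470.4 407.9 151.5] w 45.0 F [ 0.1  0.1 -0.1] q [0.71 0.52 0.27 1.33 0.01 0.44]
  delta [  48.8 -341.2  -65.7] | 350.9  ang [  1.39 -30.56   4.16] | 30.9
[ 23. -43. -48.]
[ 50. -98. -88.]
[  63. -146.  -99.]
[  77. -194. -109.]
```

>>> step_arm:
  delta_pos:
    - [5, -10, -45]
    - [20, -50, -80]
    - [35, -95, -100]
    - [45, -140, -105]
    - [50, -188, -105]
  angular:
    - [0, 0, 0]
    - [0.2, -4.5, 0.6]
    - [0.5, -10, 1.4]
    - [0.8, -17, 2.3]
    - [1.1, -24, 3.3]
  grip: [50, 50, 50, 50, 50]

```text
time_s: 16.45
position: [0.4722, 0.2109, 0.2521]
eef_rot: [0.201, -0.105, 0.974, 0.017]
ft_force: [1.1, 0.3, 1.0]
width: 0.0501
```

```bash
python3 - <<'E'
from g import *
p,Rt=die_tool(.06);plan(p,Rt)
E
```

```text
t 16.45 pos [472.2 210.9 252.1] w 50.1 F [1.1 0.3 1. ] q [ 0.49 -0.06 -0.3   0.94 -0.12  0.26]
  delta [   3.6 -150.5   39.2] | 155.6  ang [-0.05 -6.76  1.06] | 6.8
```

>>> step_arm:
  delta_pos:
    - [1, -45, 5]
    - [2, -90, 12]
    - [3, -130, 28]
    - [3.6, -150, 39]
    - [3.6, -150, 39]
  angular:
    - [0, -2, 0.3]
    - [0, -4.5, 0.7]
    - [0, -6.7, 1]
    - [0, -6.7, 1]
    - [0, -6.7, 1]
  grip: [50, 50, 50, 50, 50]

```text
time_s: 16.95
position: [0.5134, 0.0644, 0.2115]
eef_rot: [0.251, -0.093, 0.963, 0.023]
ft_force: [-0.5, 0.8, 1.0]
width: 0.05
```

```bash
python3 - <<'E'
from g import *
p,Rt=die_tool(.06)
for i in range(4): eyes.capture('top')
plan(p,Rt); o=status.get_obs()
for n_ in ('wrist','scene','top'):
  im=eyes.capture(n_);cv2.imwrite(f'pics/{n_}20.png',im[:,:,::-1])
W=cam('wrist',o)
print(proj(W,[c+U_ for U_ in (0*n,.039*n*0+.02*n)]))
for a,b in ((13,13),(13,-13),(-13,-13),(-13,13)): print(proj(W,c+.02*n+u*(a/1000-.0013)+v*(b/1000-.001)).round(0))
plan(p,Rt)
E
```

```text
t 17.15 pos [514.9  68.2 214. ] w 49.9 F [0.4 0.2 0.6] q [ 0.1  -0.11 -0.51  0.66  0.05 -0.08]
  delta [-1.6 -2.4 -1.4] | 3.2  ang [-0.06 -0.56  0.13] | 0.6
[[309.6473534  267.74386965]
 [309.35127934 281.85013546]]
[[331. 301.]]
[[284. 301.]]
[[283. 257.]]
[[332. 257.]]
t 17.3 pos [514.8  68.5 213.7] w 50.1 F [ 0.9 -0.1  0.2] q [ 0.1  -0.11 -0.51  0.66  0.05 -0.08]
  delta [-1.8 -2.7 -1.6] | 3.6  ang [-0.04 -0.58  0.17] | 0.6
```

View pics/wrist20.png

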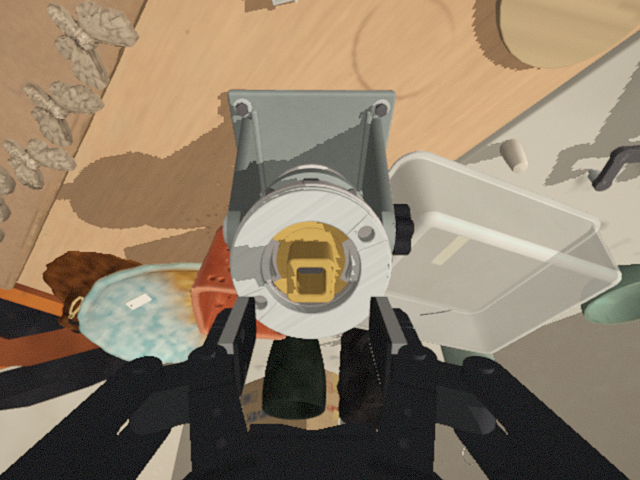

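View pics/scene20.png

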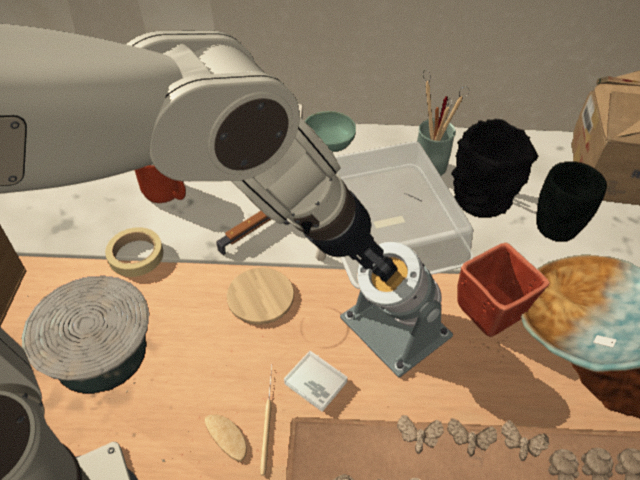

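>>> step_arm:
  delta_pos:
    - [-2, -0.3, 15]
    - [-2, -0.3, 30]
    - [-2, -0.3, 44]
    - [-2, -0.3, 52]
    - [-2, -0.3, 55]
  angular:
    - [0, -0.5, 0]
    - [0, -0.5, 0]
    - [0, -0.5, 0]
    - [0, -0.5, 0]
    - [0, -0.5, 0]
  grip: [50, 50, 50, 50, 50]

```text
time_s: 17.8
position: [0.5425, 0.0732, 0.1652]
eef_rot: [0.256, -0.096, 0.962, 0.025]
ft_force: [0.8, 0.1, -0.0]
width: 0.0498
```

```bash
python3 - <<'E'
from g import *
p,Rt=die_tool(.0)
for i in range(2): eyes.capture('top')
for n_ in ('wrist','scene'):
  im=eyes.capture(n_);cv2.imwrite(f'pics/{n_}21.png',im[:,:,::-1])
plan(p,Rt)
crop('pics/scene21.png','pics/s21c.png',340,210,460,320,6)
E
```

```text
t 18.0 pos [543.   72.7 166.6] w 49.6 F [-0.8 -0.1  0.6] q [ 0.11 -0.01 -0.55  0.51  0.04 -0.08]
  delta [-0.7 -1.3  3.4] | 3.7  ang [-0.1  -0.09  0.09] | 0.2
```

View pics/wrist21.png

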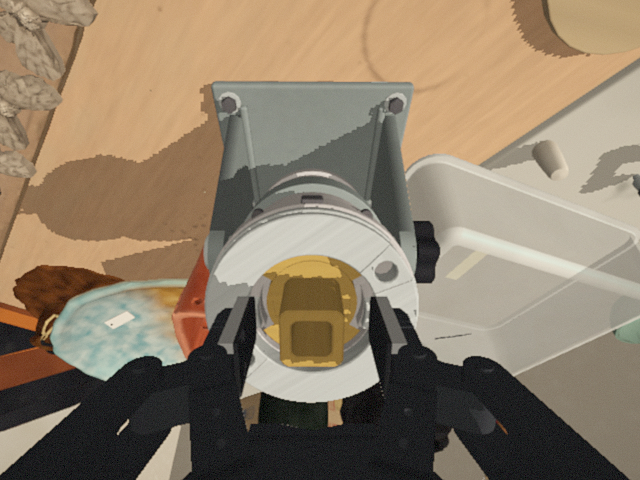

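View pics/s21c.png

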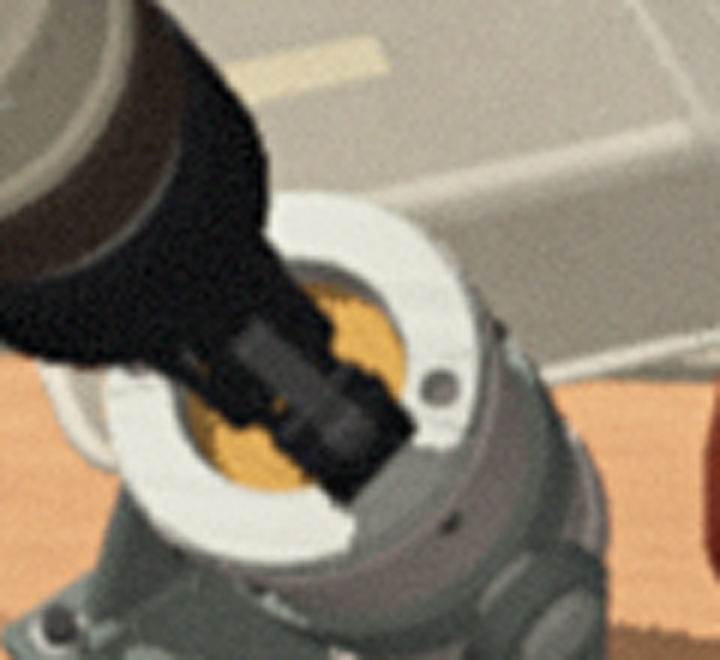

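>>> step_arm:
  delta_pos:
    - [0, 0, 1]
    - [0, 0, 1]
    - [0, 0, 1]
    - [0, 0, 1]
    - [0, 0, 1]
  angular:
    - [0, 0, 0]
    - [0, 0, 0]
    - [0, 0, 0]
    - [0, 0, 0]
    - [0, 0, 0]
  grip: [40, 32, 24, 18, 18]
  newtons: 60

```text
time_s: 18.5
position: [0.5434, 0.0724, 0.1657]
eef_rot: [0.257, -0.095, 0.961, 0.024]
ft_force: [-3.8, -0.4, 4.1]
width: 0.025
```

```bash
python3 - <<'E'
from g import *
p,Rt=die_tool(.0)
plan(p,Rt)
for n_ in ('wrist','scene'):
  im=eyes.capture(n_);cv2.imwrite(f'pics/{n_}22.png',im[:,:,::-1])
plan(p,Rt)
o=status.get_obs();print('n in tool',q2R(o['eef_rot']).T@n)
E
```

```text
t 18.5 pos [543.4  72.4 165.7] w 25.0 F [-3.8 -0.4  4.1] q [ 0.11 -0.01 -0.55  0.5   0.04 -0.08]
  delta [-0.8 -0.9  2.4] | 2.7  ang [-0.13 -0.09  0.07] | 0.2
t 18.6 pos [543.4  72.3 165.7] w 24.9 F [-3.3 -1.1  5.4] q [ 0.11 -0.01 -0.55  0.5   0.04 -0.08]
  delta [-0.8 -0.8  2.4] | 2.7  ang [-0.13 -0.09  0.06] | 0.2
n in tool [ 0.00160182 -0.00228001 -0.99999612]
```

View pics/wrist22.png

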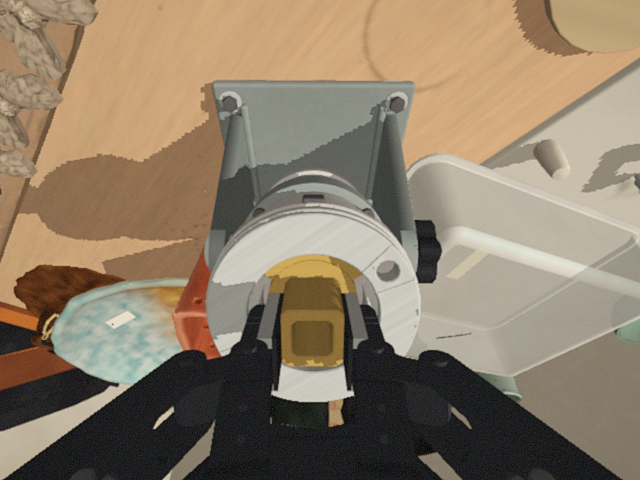

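Gripped at 25 mm width. I draw the die straight out along the axis, slowly at first.

>>> step_arm:
  delta_pos:
    - [0, 0, -4]
    - [0, 0, -10]
    - [0, 0, -18]
    - [0, 0, -28]
    - [0, 0, -40]
  angular:
    - [0, 0, 0]
    - [0, 0, 0]
    - [0, 0, 0]
    - [0, 0, 0]
    - [0, 0, 0]
  grip: [15, 15, 15, 15, 15]
  newtons: 80

```text
time_s: 19.1
position: [0.522, 0.0686, 0.1993]
eef_rot: [0.255, -0.096, 0.962, 0.025]
ft_force: [-0.6, -0.2, -1.1]
width: 0.0245
```

>>> step_arm:
  delta_pos:
    - [0, 0, -12]
    - [0, 0, -26]
    - [0, 0, -40]
    - [0, 0, -50]
    - [0, 0, -50]
  angular:
    - [0, 0, 0]
    - [0, 0, 0]
    - [0, 0, 0]
    - [0, 0, 0]
    - [0, 0, 0]
  grip: [15, 15, 15, 15, 15]

```text
time_s: 19.6
position: [0.4992, 0.0639, 0.2449]
eef_rot: [0.258, -0.095, 0.961, 0.024]
ft_force: [0.7, 0.9, -1.9]
width: 0.0245
```

```bash
python3 - <<'E'
from g import *
for i in range(3): eyes.capture('top')
o=status.get_obs();np.save('o23.npy',o,allow_pickle=True)
for n_ in ('wrist','scene'):
  im=eyes.capture(n_);cv2.imwrite(f'pics/{n_}23.png',im[:,:,::-1])
crop('pics/scene23.png','pics/s23c.png',320,190,460,310,5)
S=cam('scene');T=cam('top')
plan([.394,.243,.10],yawdown(180+30))
E
```

```text
t 19.85 pos [498.8  63.9 242.2] w 24.4 F [ 0.8 -0.3 -1.7] q [ 0.1  -0.17 -0.48  0.74  0.05 -0.09]
  delta [129.1 196.4  89.5] | 251.6  ang [ -4.96  29.48 -18.23] | 35.0
```

View pics/wrist23.png

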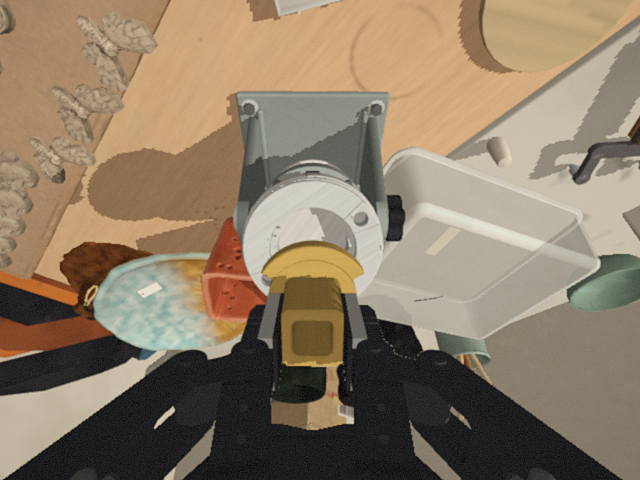

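View pics/s23c.png

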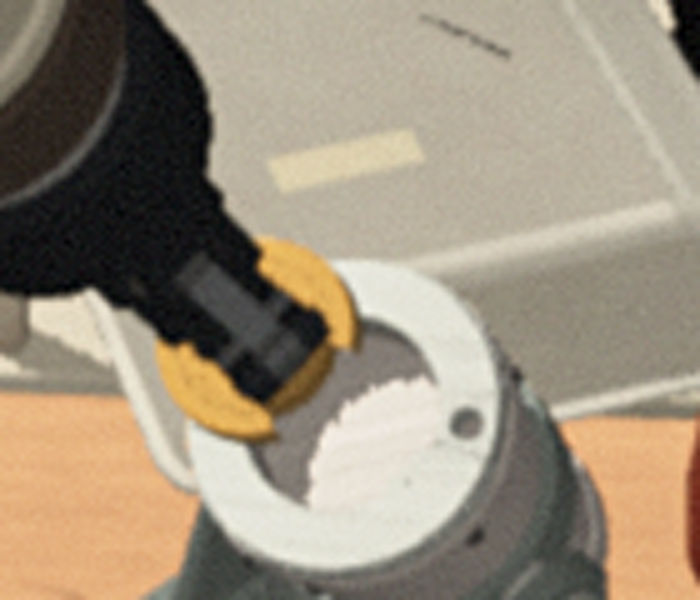

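```bash
python3 - <<'E'
from g import *
S=cam('scene');T=cam('top')
print(onz(T,(314,288),.012),onz(S,(261,295),.012))
# bat ellipse from colour seg in top0
o1=np.load('o1.npy',allow_pickle=True).item();W=cam('wrist',o1)
print(onz(W,(120,78),.012))
o=status.get_obs();Rc=q2R(o['eef_rot'])
plan([.394,.243,.06],yawdown(195))
for w in ([.47,.09,.26],[.44,.13,.25],[.42,.17,.22],[.405,.21,.17],[.394,.243,.12]): print((Rc.T@(np.array(w)-o['position'])*1000).round(0))
E
```

```text
[0.39676353 0.24194646 0.012     ] [0.39042953 0.23817586 0.012     ]
[0.39042266 0.24590559 0.012     ]
t 19.85 pos [498.8  63.9 242.2] w 24.4 F [ 0.8 -0.3 -1.7] q [ 0.1  -0.17 -0.48  0.74  0.05 -0.09]
  delta [149.  196.5 124.2] | 276.1  ang [-1.07 29.75 -3.57] | 30.0
[ 11.  31. -27.]
[ 35.  76. -29.]
[ 60. 120.  -9.]
[ 91. 162.  31.]
[119. 196.  72.]
```

>>> step_arm:
  delta_pos:
    - [10, 30, -25]
    - [32, 70, -30]
    - [52, 105, -20]
    - [75, 140, 0]
    - [95, 170, 35]
  angular:
    - [0, 4, -0.5]
    - [-0.4, 11, -1.3]
    - [-0.7, 18, -2.2]
    - [-0.9, 25, -3]
    - [-1.1, 29.7, -3.6]
  grip: [15, 15, 15, 15, 15]

```text
time_s: 20.35
position: [0.404, 0.2207, 0.1664]
eef_rot: [0.002, -0.132, 0.991, 0.001]
ft_force: [1.7, -0.2, -1.5]
width: 0.0246
```

```bash
python3 - <<'E'
from g import *
plan([.393,.242,.04],yawdown(195))
E
```

```text
t 20.35 pos [404.  220.7 166.4] w 24.6 F [ 1.7 -0.2 -1.5] q [ 0.5   0.18 -0.18  1.21  0.    0.24]
  delta [  5.7  23.2 126.4] | 128.6  ang [0.09 0.28 0.12] | 0.3
```

>>> step_arm:
  delta_pos:
    - [3, 12, 35]
    - [6, 23, 75]
    - [6, 23, 105]
    - [6, 23, 120]
    - [6, 23, 126]
  angular:
    - [0, 0, 0]
    - [0, 0, 0]
    - [0, 0, 0]
    - [0, 0, 0]
    - [0, 0, 0]
  grip: [15, 15, 15, 15, 15]

```text
time_s: 20.85
position: [0.3893, 0.2377, 0.0367]
eef_rot: [-0.001, -0.131, 0.991, -0.001]
ft_force: [-0.2, 0.3, -1.7]
width: 0.0245
```

```bash
python3 - <<'E'
from g import *
for i in range(3): eyes.capture('top')
im=eyes.capture('scene');cv2.imwrite('pics/s24.png',im[:,:,::-1])
im=eyes.capture('wrist');cv2.imwrite('pics/w24.png',im[:,:,::-1])
plan([.393,.242,.0085],yawdown(195))
crop('pics/s24.png','pics/s24c.png',200,210,330,330,5)
E
```

```text
t 21.1 pos [392.  239.   40.4] w 23.9 F [-0.   0.3 -1.6] q [ 0.55  0.31 -0.38  0.88 -0.    0.29]
  delta [-1.6  2.7 32. ] | 32.1  ang [0.05 0.29 0.02] | 0.3
```

View pics/s24c.png

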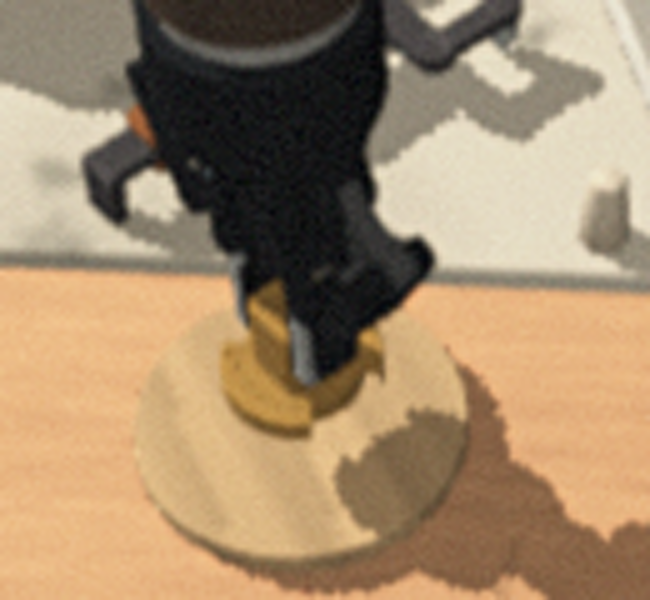

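View pics/w24.png

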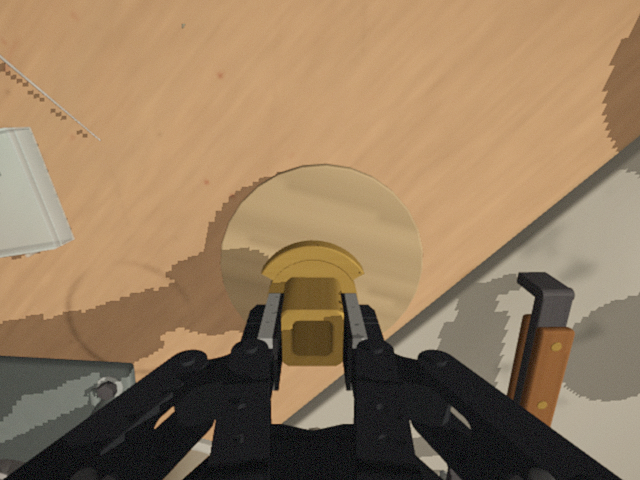

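>>> step_arm:
  delta_pos:
    - [-1, 2, 8]
    - [-1, 2, 16]
    - [-1, 2, 22]
    - [-1, 2, 26]
    - [-1, 2, 28]
  angular:
    - [0, 0.2, 0]
    - [0, 0.2, 0]
    - [0, 0.2, 0]
    - [0, 0.2, 0]
    - [0, 0.2, 0]
  grip: [15, 15, 15, 15, 15]

```text
time_s: 21.6
position: [0.3909, 0.2402, 0.0107]
eef_rot: [-0.001, -0.131, 0.991, -0.0]
ft_force: [-0.9, -0.1, -1.3]
width: 0.0247
```

>>> step_arm:
  delta_pos:
    - [0, 0, 1]
    - [0, 0, 2]
    - [0, 0, 2.5]
    - [0, 0, 3]
    - [0, 0, 3]
  angular:
    - [0, 0, 0]
    - [0, 0, 0]
    - [0, 0, 0]
    - [0, 0, 0]
    - [0, 0, 0]
  grip: [15, 15, 15, 15, 15]

```text
time_s: 22.1
position: [0.3914, 0.2406, 0.0084]
eef_rot: [-0.0, -0.131, 0.991, 0.0]
ft_force: [0.3, 0.2, -2.2]
width: 0.0244
```

```bash
python3 - <<'E'
from g import *
plan([.393,.242,.0085],yawdown(195))
im=eyes.capture('scene');cv2.imwrite('pics/s25.png',im[:,:,::-1])
crop('pics/s25.png','pics/s25c.png',210,230,310,330,6)
E
```

```text
t 22.1 pos [391.4 240.6   8.4] w 24.4 F [ 0.3  0.2 -2.2] q [ 0.55  0.36 -0.41  0.81  0.    0.29]
  delta [-1.9  0.9 -0.1] | 2.1  ang [ 0.01 -0.04  0.03] | 0.1
```

View pics/s25c.png

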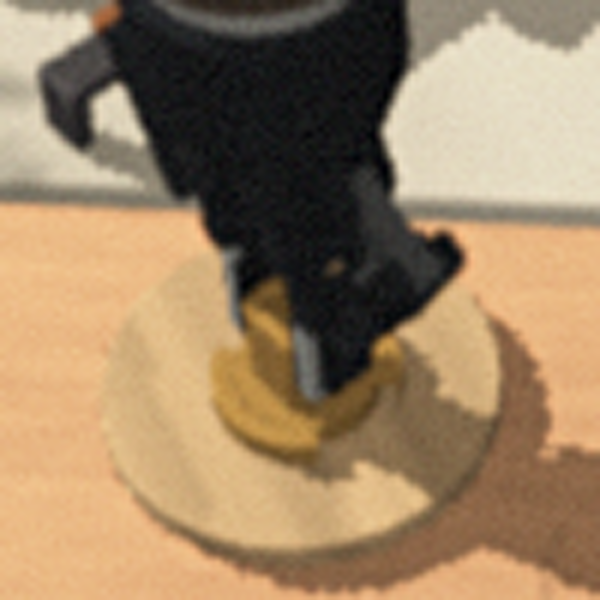

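Not yet touching (force is only the die's weight), so I lower it gently.

>>> step_arm:
  delta_pos:
    - [0, 0, 0.5]
    - [0, 0, 1]
    - [0, 0, 1.5]
    - [0, 0, 2]
    - [0, 0, 2]
  angular:
    - [0, 0, 0]
    - [0, 0, 0]
    - [0, 0, 0]
    - [0, 0, 0]
    - [0, 0, 0]
  grip: [15, 15, 15, 15, 15]

```text
time_s: 22.65
position: [0.3916, 0.2407, 0.0076]
eef_rot: [-0.0, -0.131, 0.991, 0.0]
ft_force: [-1.8, -0.5, 9.0]
width: 0.0245
```

>>> step_arm:
  delta_pos:
    - [0, 0, -0.8]
    - [0, 0, -0.8]
    - [0, 0, -0.8]
    - [0, 0, -0.8]
    - [0, 0, -0.8]
  angular:
    - [0, 0, 0]
    - [0, 0, 0]
    - [0, 0, 0]
    - [0, 0, 0]
    - [0, 0, 0]
  grip: [15, 28, 36, 45, 50]
  newtons: 40

```text
time_s: 23.15
position: [0.3914, 0.2406, 0.0071]
eef_rot: [-0.0, -0.131, 0.991, -0.0]
ft_force: [0.2, -0.8, 0.2]
width: 0.0497
```

>>> step_arm:
  delta_pos:
    - [0, 0, -8]
    - [0, 0, -25]
    - [0, 0, -55]
    - [0, 0, -95]
    - [0, 0, -140]
  angular:
    - [0, 0, 0]
    - [0, 0, 0]
    - [0, 0, 0]
    - [0, 0, 0]
    - [0, 0, 0]
  grip: [55, 60, 60, 60, 60]

```text
time_s: 23.65
position: [0.3906, 0.24, 0.1483]
eef_rot: [-0.001, -0.131, 0.991, -0.0]
ft_force: [1.5, 0.9, -0.0]
width: 0.0602
```

```bash
python3 - <<'E'
from g import *
for i in range(4): eyes.capture('top')
o=status.get_obs();print(o['time_s'],o['position'],o['ft_force'].round(1),o['width'])
for n_ in ('wrist','scene','top'):
  im=eyes.capture(n_);cv2.imwrite(f'pics/{n_}26.png',im[:,:,::-1])
E
```

```text
23.85 [0.3924803  0.24115504 0.14883072] [ 1.  -0.2  0.1] 0.060188241627461656
```

View pics/scene26.png

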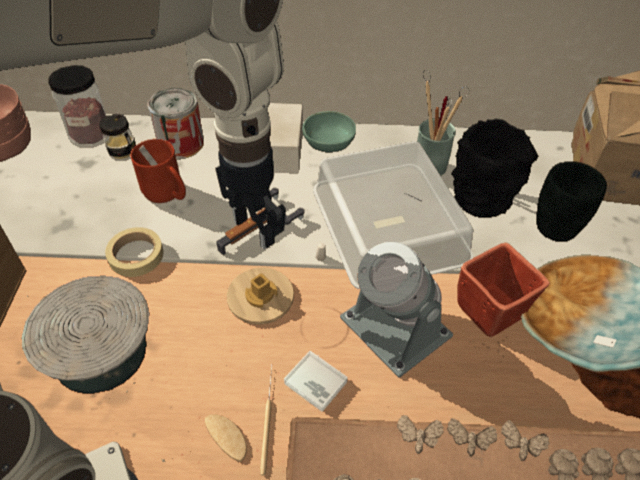

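View pics/wrist26.png

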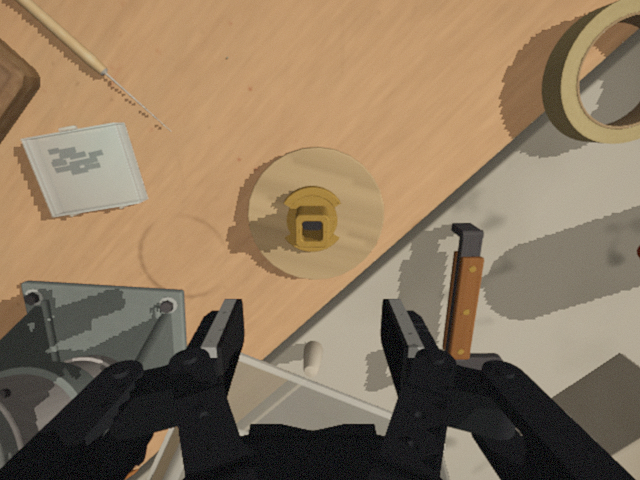

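View pics/top26.png

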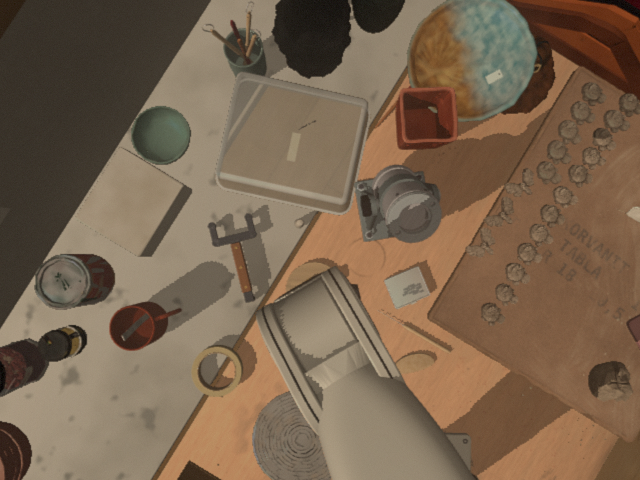

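```bash
python3 -c "
from cell import job
print(job.job_done())"
```

```text
the job is handed in; nothing more can be done
None
```

I carried out the whole sequence and handed the job in at about 24 s on the robot's clock. No verdict was reported, so success rests on my own checks.

**What I did**
- I picked up the spanner, seated its pins in the ring holes with the handle downhill, and turned the ring to its stop. A torque of about 2.3 N m showed the stop had been reached.
- I laid the spanner back where it came from, flat with the pins down. I then drew the die straight out and stood it nozzle up on the bat.

**Last checks**
- The hole positions put the ring about 66° from where it started, which is about 1.21 rad on the joint.
- The die stands upright near the middle of the bat, a few millimetres off by the tool position, and the spanner lies flat. The gripper is clear of everything, with no load beyond about 1 N of residual reading.
- The cone stopper and the clear box look unmoved in the pictures.

**What failed or disagreed**
- **First grasp:** it closed above the handle. The pictures showed the fingertips about 27 mm behind the TCP as I read it. I corrected for that, and every later grasp held.
- **Pin depth:** the pictures put the spanner 0 to 2 mm short of fully seated. The ring still turned with it to the stop, so the pins were engaged.

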